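# Close and latch the reference weight case

### The arm

A 6-joint arm with a two-finger parallel gripper is mounted at the origin on the work surface. World frame = base frame: x ahead of the robot, y to its left, z up, the work surface at z = 0. Lengths are in m, angles in rad, forces in N, time in s.
With the tool pointing down it reaches from about 0.3 to 0.775 m from the base axis. Payload 14.6 kg.
Tool frame: the origin (TCP) lies midway between the tips of the shut fingers; the grasp point (between the pads) lies 19 mm behind it (manip.tcp_to_grasp is the distance from the TCP to the grasp point, in m); y points along the fingers, z is the direction in which the jaws open and shut, and the axes are right-handed (so a half turn about y gives the same grasp; the last joint's range is limited). The gripper opens to 94 mm and grips with 3 to 60 N. Pads are 16 mm wide; open, the fingers measure 119 mm over their backs; the gripper's body (75 mm by 177 mm) begins 78 mm behind the grasp point.
Start: joints at [1.047, 0.3, 1.521, -0, 1.321, -0.067], TCP at [0.243, 0.494, 0.205] pointing down, gripper open.
Joint ranges: [-3.03, 3.03], [-0.79, 2.21], [0.23, 2.52], [-1.04, 4.18], [0, 3.07], [-2.55, 2.55]. Speed limits (rad/s): [2.22, 2.22, 2.57, 3.14, 3.14, 3.14].

### API

Orientations are given as a 3x3 rotation matrix whose columns are the frame's x, y, z axes.
In Python, from workcell import monitor, imaging, workorder, manip gives the robot as it stands.
- The arm moves only by the tool drive_tool, never from a script. Its argument "rows" is a list of rows, each an object of numbers: "dx", "dy", "dz": the shift along the tool's x, y, z in units of 0.3 m (1.0 is 0.3 m); "wx", "wy", "wz": the turn, a rotation vector about the tool's x, y, z in units of 45 degrees (1.0 is 45 degrees). A call has 1 to 5 rows; each row is the pose to reach, as a shift and turn from the pose commanded when the call began, along the tool's axes at that moment; what a row does not reach only later rows make up. A row lasts 1/12 s, in which the tool goes at most 41.7 mm and 7.16 degrees, less where a joint would pass 70% of its speed; a pose out of reach is approached as far as the arm can. A call with a number of a shift or a turn outside -1 to 1 is refused whole. A call with a gripper value outside its range is refused whole. "gripper" is the finger opening in mm, from 0 to 94, set as the call begins (left out, the last holds). The fingers move at their own pace and stop on an object; "squeeze" is the grip in N (left out, the last holds). Time passes only in rows, so rows that repeat a pose let the fingers close. It gives the time, the measured TCP pose, the force and the opening at its end, in the units of the state.
- monitor.sense(): the state, without advancing time (a new reading comes with each control period).
- imaging.camera(name): name is "scene" or "top" or "wrist"; returns the picture (420x560x3 uint8, blue, green, red); there is no depth.
- imaging.calibration(name): a dict with "fx", "fy", "cx", "cy" (pixels), "world_from_camera" (4x4, takes a point from camera to world coordinates). Camera axes: x right, y down, z forward; pixel columns grow to the right and rows downward; lengths in m; the calibration is good to about 2 mm. A picture is of the moment at which its call begins: read the wrist's pose just before it. calibration takes no time and is no camera call; for the wrist camera it gives the pose at the moment of the call.
- workorder.close_job(): hands the job in, once; it reports no verdict.
The state is a dict: "time_s": time; "joint_pos": joint angles; "qvel": joint speeds; "joint_efforts": joint torques, N m; "eef_pos": TCP position; "tcp_rot": TCP orientation; "ft_force": force on the tool from outside, world axes, zero at the start; "moment": the same for the moment, N m; "grip_width": finger opening in m.
Only numpy, scipy, OpenCV 4.12 (cv2) and the standard library are available. Lean on these libraries where they do the work, as an engineer would, in place of code of your own. Each camera call takes 0.05 s, during which the arm holds its last target.

### The job

Weighing is over: put the aluminium cover plate back on the sloping weight case, gently, so that both dowel pins come through its two holes and it lies flat on the face. Then turn both turnbuttons fully across onto the cover to secure it, and leave the other things on the bench where they are.

Things in the scene. Friction and masses are not known exactly. Their poses are not given: they have to be found in the camera images.
- case: fixed white weight case, 240 wide (y), about 150 deep; its face (240 x 150 along the slope) slopes 25 degrees, low at the front (-x, robot side), top edge 112 above the bench. In the face: a 64 x 84 well with steel weights below the face, a turnbutton on either side, two steel dowel pins. Origin: on the bench straight below seat; same yaw.
- seat (a point): centre of the cover's place on the sloping face, 80 above the bench; x up the slope, y along the face to the case's left, z the face's outward normal (25 degrees from vertical). Dowel pins (9 diameter, 14 high, the last 5 tapering to 4) stand along z at x = +28, y = +58 and -58. Seated, the cover's origin and axes coincide with this point's.
- cover: loose aluminium cover plate 100 (x) x 140 (y) x 6, about 0.35 kg, flat on the bench at the start. Origin: centre of the underside, z up. Two 12 mm through holes at x = +28, y = +58 and -58. Dark bridge handle on top, over the centre: bar along y, 64 long, 14 wide (x), from 23 to 41 above the underside, on two legs at y = +27 and -27, leaving 44 free between them.
- latch_left (a joint): angle (rad) of the left (+y of seat) turnbutton about the face's normal. 0 = secured, at its stop: tongue square over the cover's edge, pointing to the other turnbutton. Grows as it opens, to 2.5: 1.57 = tongue straight up the slope, more = swung outwards (to the case's left). Seen from above the face, opening is anticlockwise. Starts at 1.45 to 2.3. Friction 0.06 N m: stays where left; about 2 N at the post turns it.
- latch_right (a joint): angle (rad) of the right (-y of seat) turnbutton about the face's normal. 0 = secured, at its stop: tongue square over the cover's edge, pointing to the other turnbutton. Grows as it opens, to 2.5: 1.57 = tongue straight up the slope, more = swung outwards (to the case's right). Seen from above the face, opening is clockwise. Starts at 1.45 to 2.3. Friction 0.06 N m: stays where left; about 2 N at the post turns it.
- post_left (a point): middle of the upright round finger post on the left turnbutton's tongue: 14 in diameter, 26 high, standing along the face's normal from 16.5 to 42.5 above the face; this point is 29.5 above the face, 36 from the pivot axis. Moves with the turnbutton.
- post_right (a point): middle of the upright round finger post on the right turnbutton's tongue: 14 in diameter, 26 high, standing along the face's normal from 16.5 to 42.5 above the face; this point is 29.5 above the face, 36 from the pivot axis. Moves with the turnbutton.
- pivot_left (a point): the left turnbutton's pivot, fixed, on the face at x = -20, y = +90 of seat. The tongue is an aluminium bar 64 long, 18 wide, from 14 behind the pivot to 50 ahead; underside 8.5 and top 16.5 above the face (2.5 clear over a seated cover; it cannot pass over a cover that is not down).
- pivot_right (a point): the right turnbutton's pivot, fixed, on the face at x = -20, y = -90 of seat. The tongue is an aluminium bar 64 long, 18 wide, from 14 behind the pivot to 50 ahead; underside 8.5 and top 16.5 above the face (2.5 clear over a seated cover; it cannot pass over a cover that is not down).
- brush: bystander: balance brush 170 long lying on the bench between the case and the cover; origin underside
- spatula: bystander: broad-bladed spatula 180 long lying at the far right; origin underside
- wash_bottle: bystander: white bottle, 64 diameter, 160 high, behind; origin centre of base
- beaker: bystander: glass beaker, 70 diameter, 90 high, behind; origin centre of base
- jar: bystander: amber jar, 60 diameter, 80 high, behind on the right; origin centre of base
- weighing_tray: bystander: shallow open aluminium tray 110 x 80 x 18, no handle, far left; origin centre of base
Mind the look-alikes: they are no part of the job. What is meant by the cover is not orange, and is the larger of those in its own colour.

How it is judged:
On the way, in this order (a step that is already met when the one before it is completed fails the run):
1. the cover lies flat on the sloping face with both pins in its holes (x of cover in the frame of seat between -0.005 and 0.005 m and y of cover in the frame of seat between -0.005 and 0.005 m and z of cover in the frame of seat between -0.003 and 0.003 m and angle between the z axis of cover and the z axis of seat, either way round below 0.05 rad), for 0.2 s.
2. both turnbuttons are turned across onto the cover (value of joint each of latch_left, latch_right below 0.2 rad), for 0.2 s.
At the end, for the whole second after the job is handed in: The cover is on the case, at rest, within 5 mm of its place along the face, within 3 mm of flush with it and within 0.05 rad of parallel to it (both pins through its holes), and both turnbuttons are within 0.2 rad of squarely across (joint value below 0.2) (all of step 1 and all of step 2 and linear speed of cover below 0.02 m/s); the robot touches nothing.
It fails at once if the cover is dropped or slammed onto the case: faster than 0.4 m/s with its underside less than 12 mm from the face (x of cover in the frame of seat between -0.03 and 0.03 m and y of cover in the frame of seat between -0.03 and 0.03 m and z of cover in the frame of seat between -0.012 and 0.012 m and linear speed of cover above 0.4 m/s).
It fails at once if a bystander is moved by more than 30 mm (distance of any of brush, spatula, wash_bottle, beaker, jar, weighing_tray from where it was at the start of the episode above 0.03 m).
It also fails if it takes over 62 s, if anything falls off the work surface, if the arm or the gripper's body presses on something with over 40 N, if the wrist force passes 120 N, or if a joint passes its speed limit or range.

## Working session

There is one attempt and no reset: what is moved stays moved. The work goes in short steps, Python scripts to look and compute and a tool call to move; the robot and the scene stay as the last step left them, time stands still between calls to the robot, and variables do not carry over. Pictures are saved under pics/ and viewed, and the job is handed in when it is done.

Besides the shell and the picture viewer there is one more tool, called by a JSON object that holds its "api" and its "payload", one argument or row to a line. drive_tool: Moves the arm, as the interface text tells. Its arguments: {"type":"object","properties":{"rows":{"type":"array"},"gripper":{"type":"number"},"squeeze":{"type":"number"}},"required":["rows"]}

```bash
mkdir -p pics; ls; python3 - <<'E'
from workcell import monitor, imaging, manip
import cv2
print(monitor.sense()); print(manip.tcp_to_grasp)
for n in ("scene","top"):
    cv2.imwrite(f"pics/{n}0.png", imaging.camera(n)); print(n, imaging.calibration(n))
print(monitor.sense()['time_s'])
E
```

```text
pics
{'time_s': 0.0, 'joint_pos': array([ 1.04740598e+00,  3.00482374e-01,  1.52158123e+00, -2.71384857e-05,
        1.32072167e+00, -6.65932498e-02]), 'qvel': array([ 0.00030018,  0.00221376, -0.00033606,  0.001502  , -0.00017235,
        0.00012729]), 'joint_efforts': array([-2.91889650e-03, -5.31791174e+01, -3.52748716e+01,  7.07380241e-02,
        2.42361089e-02, -1.15462803e-04]), 'eef_pos': array([0.24246231, 0.49337145, 0.20488009]), 'tcp_rot': array([[ 8.97472775e-01, -5.73321760e-04,  4.41069485e-01],
       [-4.41069854e-01, -1.04610819e-03,  8.97472166e-01],
       [-5.31339205e-05, -9.99999288e-01, -1.19172857e-03]]), 'ft_force': array([ 0.16399187,  0.46895259, -0.25715515]), 'moment': array([ 0.01372732,  0.00838857, -0.02712574]), 'grip_width': 0.09416995685842033}
0.0188
scene {'fx': 392.35007850505605, 'fy': 392.35007850505605, 'cx': 276.76483634719426, 'cy': 214.58361148168248, 'world_from_camera': array([[-0.64011235,  0.50986375, -0.57471309,  1.16361532],
       [ 0.76798832,  0.40398612, -0.49698003,  0.51140259],
       [-0.021216  , -0.759496  , -0.65016591,  0.73645036],
       [ 0.        ,  0.        ,  0.        ,  1.        ]])}
top {'fx': 518.9176893563119, 'fy': 518.9176893563119, 'cx': 282.1828039443604, 'cy': 210.20234701553477, 'world_from_camera': array([[-4.40414111e-02, -9.69516653e-01,  2.41034879e-01,
         2.57041304e-01],
       [-9.99029706e-01,  4.27349316e-02, -1.06476300e-02,
         1.48775218e-02],
       [ 2.24455435e-05, -2.41269941e-01, -9.70458044e-01,
         1.43587983e+00],
       [ 0.00000000e+00,  0.00000000e+00,  0.00000000e+00,
         1.00000000e+00]])}
0.1
```

View pics/top0.png

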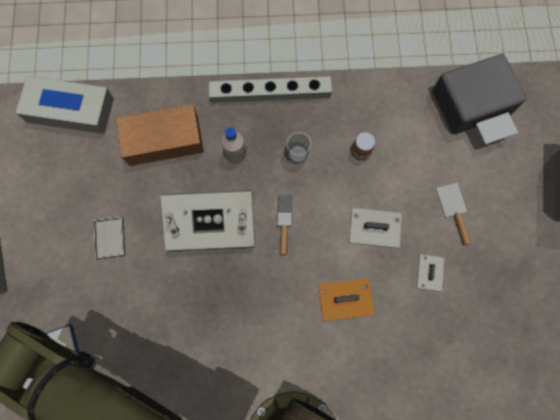

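View pics/scene0.png

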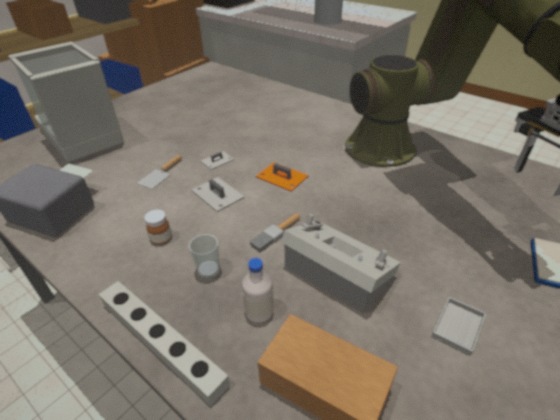

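The top view shows the grey cover at about (376,227), the case at (208,221), and decoys: orange at (346,299) and small grey at (431,272). I'll enlarge the relevant areas.

```bash
python3 - <<'E'
import cv2
t=cv2.imread("pics/top0.png"); 
a=cv2.resize(t[185:260,150:265],None,fx=6.9,fy=6.9,interpolation=cv2.INTER_CUBIC);cv2.imwrite("pics/c_case.png",a)
a=cv2.resize(t[200:255,340:412],None,fx=10,fy=10,interpolation=cv2.INTER_CUBIC);cv2.imwrite("pics/c_cov.png",a)
s=cv2.imread("pics/scene0.png")
a=cv2.resize(s[205:310,270:405],None,fx=5.7,fy=5.7,interpolation=cv2.INTER_CUBIC);cv2.imwrite("pics/c_sc.png",a)
E
```

```text
(no output)
```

View pics/c_case.png

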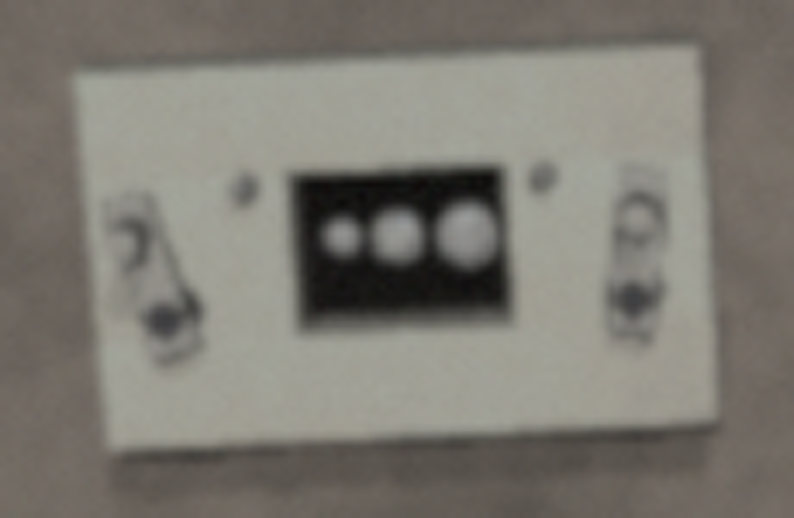

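View pics/c_cov.png

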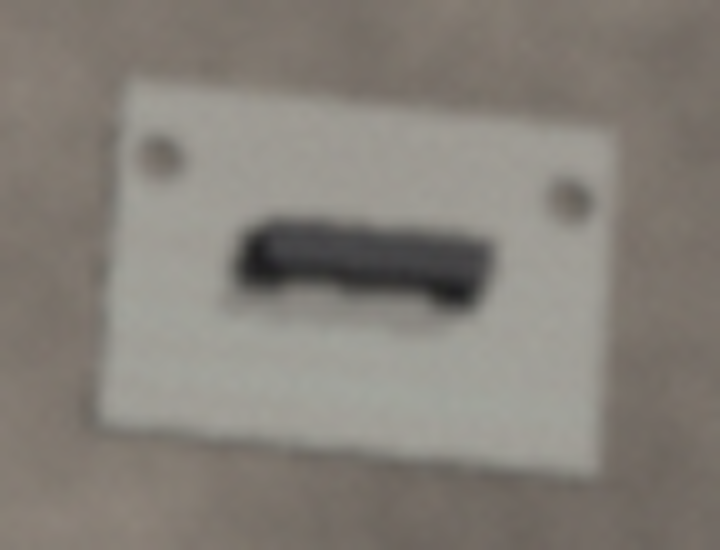

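View pics/c_sc.png

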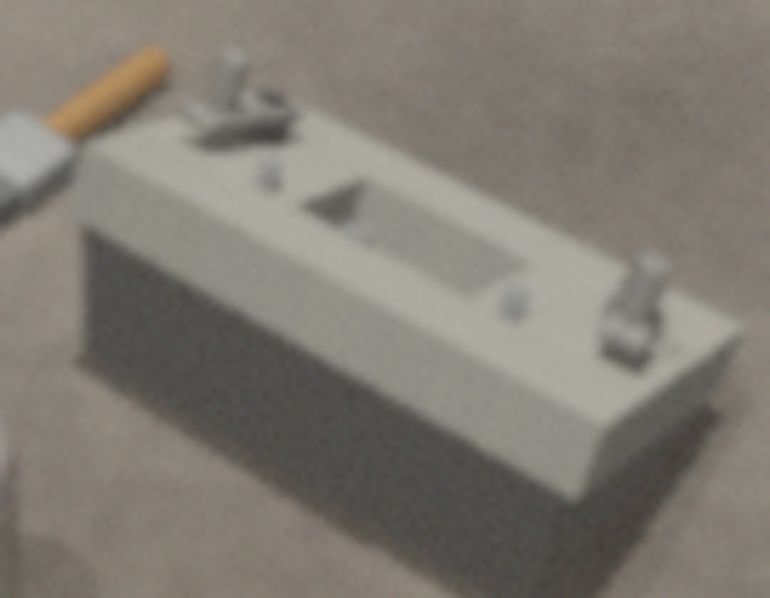

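```bash
cat > h.py <<'E'
import numpy as np, cv2
from scipy.optimize import least_squares
from scipy.spatial.transform import Rotation as R
from workcell import monitor, imaging
S=np.radians(25)
def rz(a): return R.from_euler('z',a).as_matrix()
def seatR(yaw): return rz(yaw)@R.from_euler('y',-S).as_matrix()
def proj(P,c):
    T=np.linalg.inv(c['world_from_camera']); p=np.atleast_2d(P)@T[:3,:3].T+T[:3,3]
    return np.c_[c['fx']*p[:,0]/p[:,2]+c['cx'], c['fy']*p[:,1]/p[:,2]+c['cy']]
def uncrop(pts,off,s): return (np.array(pts,float)+.5)/s-.5+np.array(off)
E
python3 - <<'E'
from h import *
ct=imaging.calibration('top'); cs=imaging.calibration('scene')
F=np.array([[75,120,0],[75,-120,0],[-75,-120,0],[-75,120,0],[28,58,8],[28,-58,8]])/1e3
ut=uncrop([(75,70),(698,44),(718,427),(107,450),(245,190),(542,178)],(150,185),6.9)
us=uncrop([(600,425),(85,148),(310,100),(742,325),(515,300),(271,176)],(270,205),5.7)
def mod(q): return np.array([q[0],q[1],.08])+F@seatR(q[2]).T
for w in ((1,0),(0,1),(1,1)):
    f=lambda q: np.r_[w[0]*(proj(mod(q),ct)-ut).ravel(),w[1]*(proj(mod(q),cs)-us).ravel()]
    r=least_squares(f,[.5,.2,0]); print(w,r.x,np.round(r.fun.reshape(-1,2),2).tolist())
C=np.array([[50,70,6],[50,-70,6],[-50,-70,6],[-50,70,6],[28,58,6],[28,-58,6]])/1e3
uc=uncrop([(127,80),(617,128),(600,475),(100,430),(160,157),(571,200)],(340,200),10)
f=lambda q: (proj(np.array([q[0],q[1],0])+C@rz(q[2]).T,ct)-uc).ravel()
r=least_squares(f,[.5,-.2,0]); print(r.x,np.round(r.fun.reshape(-1,2),2).tolist())
E
```

```text
(1, 0) [ 0.57335936  0.20095759 -0.00284682] [[-0.03, 0.25], [0.26, 0.43], [0.07, -0.38], [-0.11, -0.11], [-0.44, -0.1], [0.26, -0.11], [0.0, -0.0], [-0.0, -0.0], [-0.0, -0.0], [0.0, 0.0], [-0.0, -0.0], [-0.0, -0.0]]
(0, 1) [ 0.57397494  0.20457437 -0.03071314] [[-0.0, -0.0], [-0.0, 0.0], [-0.0, 0.0], [-0.0, -0.0], [-0.0, -0.0], [-0.0, 0.0], [0.13, 1.35], [0.87, -1.76], [-5.0, -2.29], [1.88, 2.11], [0.47, 0.41], [1.0, -1.29]]
(1, 1) [ 0.57349456  0.20290167 -0.01646913] [[-0.4, -0.37], [-0.11, 0.99], [-0.98, 0.21], [-1.16, -0.71], [-1.06, -0.41], [-0.36, 0.16], [0.37, 0.55], [0.29, -1.61], [-6.09, -2.47], [1.28, 1.04], [0.24, -0.21], [0.43, -1.46]]
[ 0.55141543 -0.261476   -0.14416232] [[-0.27, 0.09], [0.01, 0.07], [0.1, 0.01], [0.01, -0.43], [0.14, 0.29], [0.01, -0.02]]
```

```bash
cat >> h.py <<'E'
SEAT=np.array([.5734,.2010,.08]); SYAW=-.003
COV=np.array([.5514,-.2615,0]); CYAW=-.144
def toolR(Ro): # tool orientation for object frame Ro: y=-z_o, z=x_o, x=-y_o
    return np.c_[-Ro[:,1],-Ro[:,2],Ro[:,0]]
def go(p,Rt):
    s=monitor.sense(); Rc=s['tcp_rot']; d=Rc.T@(np.array(p)-s['eef_pos'])/.3
    w=R.from_matrix(Rc.T@Rt).as_rotvec()/np.radians(45)
    print('t',round(s['time_s'],2),'d',np.round(d,3),'w',np.round(w,3),'rows',np.ceil(np.linalg.norm(d)*300/41.7),np.ceil(np.linalg.norm(w)*45/7.16))
def pic(n,f):
    c=imaging.calibration(n); im=imaging.camera(n); cv2.imwrite('pics/'+f,im); np.save('pics/'+f+'.npy',c,allow_pickle=True); return im,c
def cal(f): return np.load('pics/'+f+'.npy',allow_pickle=True).item()
E
python3 - <<'E'
from h import *
s=monitor.sense(); c=imaging.calibration('wrist')
T=c['world_from_camera']; print(c['fx'],np.round(s['tcp_rot'].T@(T[:3,3]-s['eef_pos']),3),np.round(s['tcp_rot'].T@T[:3,:3],3))
Rs=seatR(SYAW); go(SEAT+.19*Rs[:,2],toolR(Rs))
E
```

```text
304.3079060152863 [-0.073 -0.178 -0.002] [[ 0.001  0.967  0.256]
 [ 0.001 -0.256  0.967]
 [ 1.    -0.001 -0.001]]
t 0.1 d [ 1.179 -0.157 -0.506] w [ 0.497  1.399 -0.309] rows 10.0 10.0
```

{"api": "drive_tool", "payload": {
  "rows": [
    {"dx":0.12,"dy":-0.016,"dz":-0.05,"wx":0.05,"wy":0.14,"wz":-0.03},
    {"dx":0.24,"dy":-0.032,"dz":-0.1,"wx":0.1,"wy":0.28,"wz":-0.06},
    {"dx":0.36,"dy":-0.048,"dz":-0.15,"wx":0.15,"wy":0.42,"wz":-0.09},
    {"dx":0.48,"dy":-0.064,"dz":-0.2,"wx":0.2,"wy":0.56,"wz":-0.12},
    {"dx":0.6,"dy":-0.08,"dz":-0.25,"wx":0.25,"wy":0.7,"wz":-0.155}
  ]
}}

```text
time_s: 0.52
eef_pos: [0.3719, 0.3452, 0.2296]
tcp_rot: [[0.521, 0.219, 0.825], [-0.851, 0.063, 0.521], [0.062, -0.974, 0.219]]
ft_force: [0.4, 0.6, -0.3]
grip_width: 0.0939
```

```bash
python3 - <<'E'
from h import *
Rs=seatR(SYAW); go(SEAT+.19*Rs[:,2],toolR(Rs))
E
```

```text
t 0.52 d [ 0.624 -0.015  0.1  ] w [ 0.244  0.692 -0.154] rows 5.0 5.0
```

{"api": "drive_tool", "payload": {
  "rows": [
    {"dx":0.125,"dz":0.02,"wx":0.05,"wy":0.14,"wz":-0.03},
    {"dx":0.25,"dz":0.04,"wx":0.1,"wy":0.28,"wz":-0.06},
    {"dx":0.375,"dy":-0.01,"dz":0.06,"wx":0.15,"wy":0.42,"wz":-0.09},
    {"dx":0.5,"dy":-0.015,"dz":0.08,"wx":0.2,"wy":0.56,"wz":-0.12},
    {"dx":0.624,"dy":-0.015,"dz":0.1,"wx":0.244,"wy":0.692,"wz":-0.154}
  ]
}}

```text
invalid input at $.rows[0]: expected keys dx, dy, dz, wx, wy, wz
```

{"api": "drive_tool", "payload": {
  "rows": [
    {"dx":0},
    {"dx":0}
  ]
}}

```text
invalid input at $.rows[0]: expected keys dx, dy, dz, wx, wy, wz
```

```bash
python3 - <<'E'
from h import *
Rs=seatR(SYAW); go(SEAT+.19*Rs[:,2],toolR(Rs))
pic('wrist','w1.png')
E
```

```text
t 0.52 d [ 0.624 -0.015  0.1  ] w [ 0.244  0.692 -0.154] rows 5.0 5.0
```

View pics/w1.png

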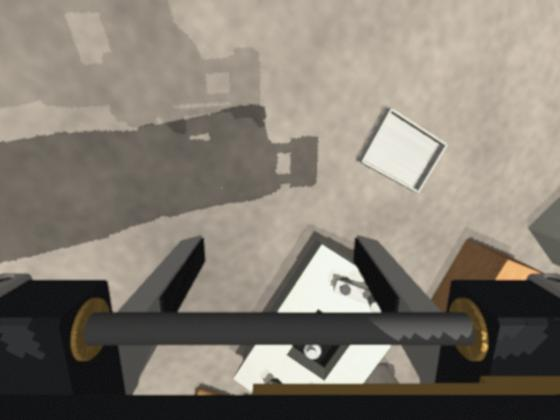

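{"api": "drive_tool", "payload": {
  "rows": [
    {"dx":0.145,"dy":0,"dz":0.02,"wx":0.05,"wy":0.14,"wz":-0.03},
    {"dx":0.28,"dy":0,"dz":0.035,"wx":0.1,"wy":0.28,"wz":-0.06},
    {"dx":0.415,"dy":-0.01,"dz":0.05,"wx":0.15,"wy":0.42,"wz":-0.09},
    {"dx":0.55,"dy":-0.015,"dz":0.065,"wx":0.2,"wy":0.56,"wz":-0.12},
    {"dx":0.69,"dy":-0.015,"dz":0.08,"wx":0.244,"wy":0.692,"wz":-0.154}
  ]
}}

```text
time_s: 0.98
eef_pos: [0.4991, 0.1823, 0.2524]
tcp_rot: [[-0.003, 0.423, 0.906], [-1.0, -0.001, -0.003], [-0.001, -0.906, 0.423]]
ft_force: [1.1, -0.1, -0.2]
grip_width: 0.0938
```

{"api": "drive_tool", "payload": {
  "rows": [
    {"dx":0,"dy":0,"dz":0,"wx":0,"wy":0,"wz":0},
    {"dx":0,"dy":0,"dz":0,"wx":0,"wy":0,"wz":0}
  ]
}}

```text
time_s: 1.15
eef_pos: [0.4986, 0.1829, 0.2516]
tcp_rot: [[-0.0, 0.42, 0.908], [-1.0, -0.001, 0.0], [0.001, -0.907, 0.42]]
ft_force: [0.2, -0.2, 0.3]
grip_width: 0.0942
```

```bash
python3 - <<'E'
from h import *
Rs=seatR(SYAW); go(SEAT+Rs@[0,-.035,.19],toolR(Rs))
pic('wrist','w1.png')
E
```

```text
t 1.15 d [ 0.055 -0.01  -0.016] w [ 0.004  0.004 -0.   ] rows 1.0 1.0
```

View pics/w1.png

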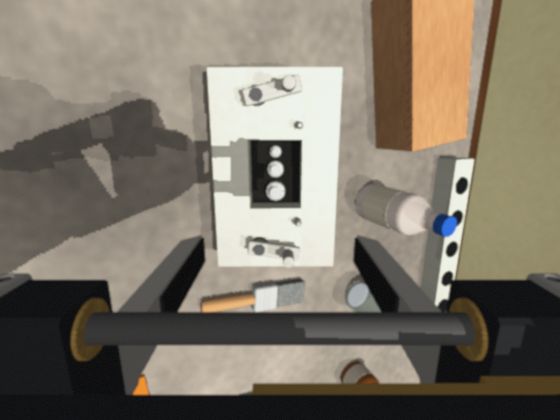

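The wrist view shows the whole face, with corners near (207,67), (342,67), (334,266) and (217,267). The pins are near (299,125) and (297,221). The left post is near (289,83) and the right post near (288,257). I'll zoom in for precise picks.

```bash
python3 - <<'E'
import cv2
t=cv2.imread("pics/w1.png")
cv2.imwrite("pics/w1a.png",cv2.resize(t[55:155,200:355],None,fx=5,fy=5,interpolation=cv2.INTER_CUBIC))
cv2.imwrite("pics/w1b.png",cv2.resize(t[175:275,200:355],None,fx=5,fy=5,interpolation=cv2.INTER_CUBIC))
E
```

```text
(no output)
```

View pics/w1a.png

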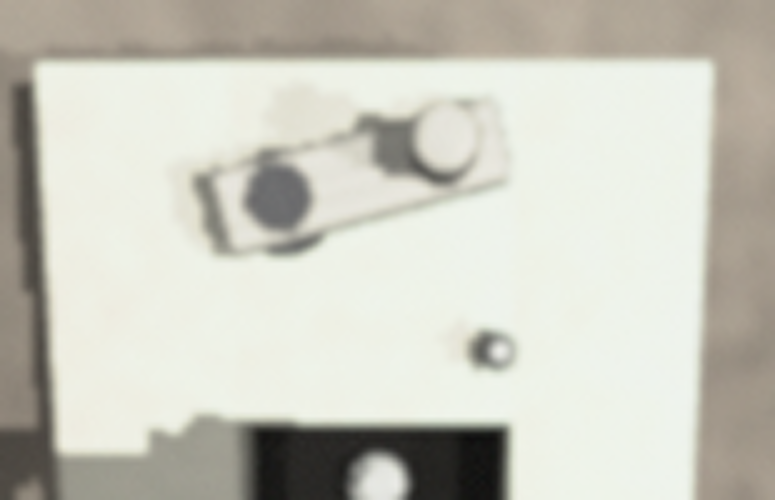

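View pics/w1b.png

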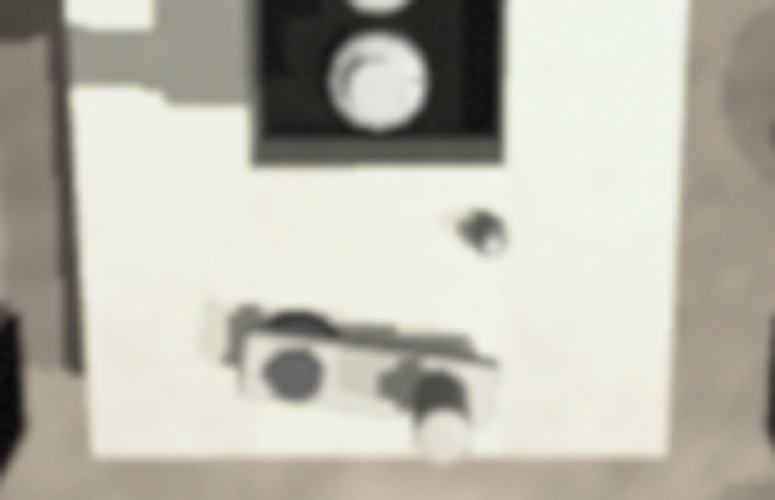

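```bash
python3 - <<'E'
from h import *
c=cal('w1.png')
F=np.array([[-75,120,0],[75,120,0],[-75,-120,0],[75,-120,0],[28,58,14],[28,-58,14],[32,42,0],[-32,42,0],[32,-42,0],[-32,-42,0]])/1e3
u=np.r_[uncrop([(35,62),(713,60)],(200,55),5),uncrop([(92,457),(667,455)],(200,175),5),uncrop([(497,350)],(200,55),5),uncrop([(490,241)],(200,175),5),uncrop([(507,427),(250,427)],(200,55),5),uncrop([(502,164),(255,164)],(200,175),5)]
def mod(q,P=F): return np.array([q[0],q[1],q[3] if len(q)>3 else .08])+P@seatR(q[2]).T
for x0 in ([.57,.2,0],[.57,.2,0,.08]):
    r=least_squares(lambda q:(proj(mod(q),c)-u).ravel(),x0); print(r.x,np.round(r.fun.reshape(-1,2),2).tolist())
q=least_squares(lambda q:(proj(mod(q),c)-u).ravel(),[.57,.2,0]).x
for sgn,pp,pv in ((1,uncrop([(445,138)],(200,55),5),uncrop([(277,196)],(200,55),5)),(-1,uncrop([(440,432)],(200,175),5),uncrop([(293,376)],(200,175),5))):
    P=lambda th:np.array([[-20+36*np.sin(th),sgn*(90-36*np.cos(th)),42.5]])/1e3
    r=least_squares(lambda t:(proj(mod(q,P(t[0])),c)-pp).ravel(),[1.8]); print('latch',sgn,r.x,r.fun,P(r.x[0]))
    print('piv',proj(mod(q,np.array([[-20,sgn*90,17.5]])/1e3),c)-pv)
E
```

```text
[0.57213842 0.19978737 0.00275192] [[-0.1, -0.23], [0.21, -0.31], [0.27, -0.07], [-0.04, 0.24], [0.72, 0.04], [0.67, 1.22], [1.18, -1.12], [-2.12, -0.98], [1.02, 0.85], [-1.13, 0.93]]
[0.57308525 0.19956416 0.0024441  0.07777153] [[0.38, 0.38], [-0.28, 0.35], [0.55, -0.73], [-0.44, -0.4], [0.52, 0.27], [0.47, 0.79], [0.97, -0.99], [-1.96, -0.87], [0.81, 0.53], [-1.02, 0.6]]
latch 1 [1.80479989] [ 0.38589911 -0.08364053] [[0.01501885 0.09834746 0.0425    ]]
piv [[0.6592712  0.04224422]]
latch -1 [1.66885745] [1.08894646 0.12314181] [[ 0.01582705 -0.09352455  0.0425    ]]
piv [[ 0.74054324 -0.00382504]]
```

```bash
sed -i 's/^SEAT=.*/SEAT=np.array([.5716,.1997,.08]); SYAW=.0027/' h.py; python3 - <<'E'
from h import *
Rs=rz(CYAW); go(COV+Rs@[0,-.03,.19],toolR(Rs))
E
```

```text
t 1.2 d [1.584 0.255 0.058] w [-0.551  0.183 -0.039] rows 12.0 4.0
```

{"api": "drive_tool", "payload": {
  "rows": [
    {"dx":0.13,"dy":0,"dz":0,"wx":-0.05,"wy":0.02,"wz":0},
    {"dx":0.26,"dy":0,"dz":0,"wx":-0.1,"wy":0.04,"wz":-0.01},
    {"dx":0.39,"dy":0,"dz":0,"wx":-0.16,"wy":0.06,"wz":-0.01},
    {"dx":0.52,"dy":0.02,"dz":0,"wx":-0.22,"wy":0.08,"wz":-0.02},
    {"dx":0.65,"dy":0.05,"dz":0.01,"wx":-0.28,"wy":0.09,"wz":-0.02}
  ]
}}

```text
time_s: 1.62
eef_pos: [0.5073, -0.011, 0.2404]
tcp_rot: [[-0.067, 0.211, 0.975], [-0.998, -0.007, -0.067], [-0.008, -0.977, 0.211]]
ft_force: [1.5, 1.3, 0.9]
grip_width: 0.0941
```

{"api": "drive_tool", "payload": {
  "rows": [
    {"dx":0.13,"dy":0.02,"dz":0,"wx":-0.05,"wy":0.02,"wz":0},
    {"dx":0.26,"dy":0.04,"dz":0,"wx":-0.1,"wy":0.04,"wz":0},
    {"dx":0.39,"dy":0.06,"dz":0,"wx":-0.16,"wy":0.06,"wz":0},
    {"dx":0.52,"dy":0.08,"dz":0,"wx":-0.22,"wy":0.08,"wz":0},
    {"dx":0.65,"dy":0.1,"dz":0,"wx":-0.27,"wy":0.09,"wz":0}
  ]
}}

```text
time_s: 2.03
eef_pos: [0.5005, -0.2061, 0.2087]
tcp_rot: [[-0.137, 0.0, 0.991], [-0.99, 0.016, -0.137], [-0.015, -1.0, -0.002]]
ft_force: [0.7, 0.6, 0.5]
grip_width: 0.0942
```

```bash
python3 - <<'E'
from h import *
Rs=rz(CYAW); go(COV+Rs@[0,-.03,.19],toolR(Rs))
E
```

```text
t 2.03 d [0.261 0.058 0.193] w [ 0.002  0.008 -0.02 ] rows 3.0 1.0
```

{"api": "drive_tool", "payload": {
  "rows": [
    {"dx":0.09,"dy":0.02,"dz":0.06,"wx":0,"wy":0.008,"wz":-0.02},
    {"dx":0.18,"dy":0.04,"dz":0.13,"wx":0,"wy":0.008,"wz":-0.02},
    {"dx":0.26,"dy":0.058,"dz":0.193,"wx":0,"wy":0.008,"wz":-0.02},
    {"dx":0.26,"dy":0.058,"dz":0.193,"wx":0,"wy":0.008,"wz":-0.02},
    {"dx":0.26,"dy":0.058,"dz":0.193,"wx":0,"wy":0.008,"wz":-0.02}
  ]
}}

```text
time_s: 2.45
eef_pos: [0.5475, -0.29, 0.1891]
tcp_rot: [[-0.144, -0.001, 0.99], [-0.99, 0.0, -0.144], [-0.0, -1.0, -0.001]]
ft_force: [0.8, 0.1, 0.0]
grip_width: 0.094
```

```bash
python3 - <<'E'
from h import *
Rs=rz(CYAW); go(COV+Rs@[0,-.03,.19],toolR(Rs))
t,c=pic('wrist','w2.png')
cv2.imwrite("pics/w2a.png",cv2.resize(t[80:240,190:370],None,fx=4,fy=3.75*4/3.75,interpolation=cv2.INTER_CUBIC)[:600])
E
```

```text
t 2.45 d [ 0.004 -0.003 -0.001] w [ 0.002 -0.001 -0.   ] rows 1.0 1.0
```

View pics/w2.png

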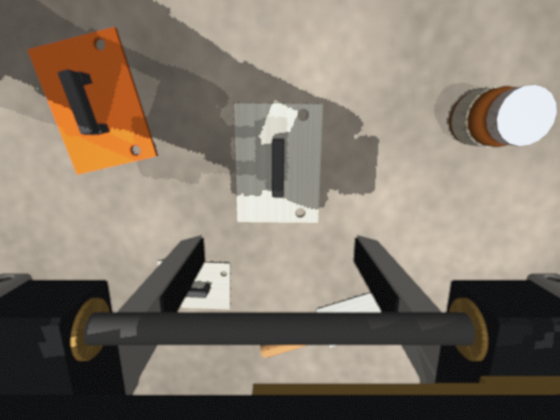

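View pics/w2a.png

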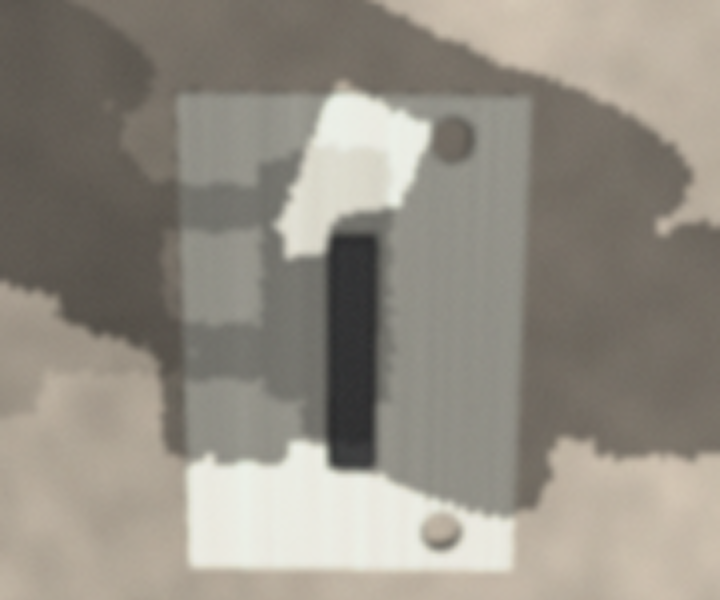

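The cover is visible in the crop with corners (178,94), (532,96), (514,570) and (189,569). Its holes are at (454,139) and (442,530), on the +x side as expected.

```bash
python3 - <<'E'
from h import *
c=cal('w2.png')
C=np.array([[-50,70,6],[50,70,6],[50,-70,6],[-50,-70,6],[28,58,6],[28,-58,6]])/1e3
u=uncrop([(178,94),(532,96),(514,570),(189,569),(454,139),(442,530)],(190,80),4)
r=least_squares(lambda q:(proj(np.array([q[0],q[1],0])+C@rz(q[2]).T,c)-u).ravel(),[.55,-.26,-.14]); print(r.x,np.round(r.fun.reshape(-1,2),2).tolist())
q=r.x; Rs=rz(q[2])
go(np.array([q[0],q[1],0])+Rs@[0,0,.06],toolR(Rs))
go(np.array([q[0],q[1],0])+Rs@[0,0,.013],toolR(Rs))
E
```

```text
[ 0.55021003 -0.26142265 -0.15254199] [[-0.23, -0.32], [0.12, -0.17], [-0.34, 0.08], [0.49, -0.26], [-0.22, 0.08], [0.21, 0.66]]
t 2.5 d [-0.094  0.433 -0.004] w [0.    0.011 0.001] rows 4.0 1.0
t 2.5 d [-0.094  0.59  -0.004] w [0.    0.011 0.001] rows 5.0 1.0
```

{"api": "drive_tool", "payload": {
  "rows": [
    {"dx":-0.04,"dy":0.1,"dz":0,"wx":0,"wy":0.011,"wz":0},
    {"dx":-0.07,"dy":0.2,"dz":-0.004,"wx":0,"wy":0.011,"wz":0},
    {"dx":-0.094,"dy":0.31,"dz":-0.004,"wx":0,"wy":0.011,"wz":0},
    {"dx":-0.094,"dy":0.4,"dz":-0.004,"wx":0,"wy":0.011,"wz":0},
    {"dx":-0.094,"dy":0.43,"dz":-0.004,"wx":0,"wy":0.011,"wz":0}
  ],
  "gripper": 50,
  "squeeze": 40
}}

```text
time_s: 2.92
eef_pos: [0.5487, -0.26, 0.0585]
tcp_rot: [[-0.151, -0.003, 0.988], [-0.988, 0.001, -0.151], [-0.0, -1.0, -0.003]]
ft_force: [-0.0, -0.8, 0.1]
grip_width: 0.0643
```

```bash
sed -i 's/^COV=.*/COV=np.array([.5502,-.2614,0]); CYAW=-.1525/' h.py; python3 - <<'E'
from h import *
Rs=rz(CYAW)
go(COV+Rs@[0,0,.0135],toolR(Rs))
pic('wrist','w3.png')
E
```

```text
t 2.92 d [0.004 0.15  0.006] w [ 0.004  0.001 -0.001] rows 2.0 1.0
```

View pics/w3.png

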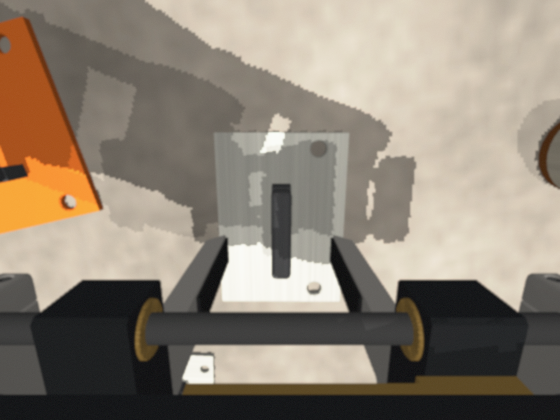

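The fingers straddle the handle at (281,230) and are well aligned. Next I descend and grip.

{"api": "drive_tool", "payload": {
  "rows": [
    {"dx":0.004,"dy":0.05,"dz":0.006,"wx":0.004,"wy":0,"wz":0},
    {"dx":0.004,"dy":0.1,"dz":0.006,"wx":0.004,"wy":0,"wz":0},
    {"dx":0.004,"dy":0.13,"dz":0.006,"wx":0.004,"wy":0,"wz":0},
    {"dx":0.004,"dy":0.15,"dz":0.006,"wx":0.004,"wy":0,"wz":0},
    {"dx":0.004,"dy":0.15,"dz":0.006,"wx":0.004,"wy":0,"wz":0}
  ]
}}

```text
time_s: 3.38
eef_pos: [0.5517, -0.2641, 0.0167]
tcp_rot: [[-0.154, 0.004, 0.988], [-0.988, -0.002, -0.154], [0.001, -1.0, 0.004]]
ft_force: [0.2, 0.0, 0.4]
grip_width: 0.0502
```

```bash
python3 - <<'E'
from h import *
Rs=rz(CYAW)
go(COV+Rs@[0,0,.0135],toolR(Rs))
E
```

```text
t 3.38 d [-0.008  0.011 -0.006] w [-0.005 -0.003  0.002] rows 1.0 1.0
```

{"api": "drive_tool", "payload": {
  "rows": [
    {"dx":0,"dy":0,"dz":0,"wx":0,"wy":0,"wz":0},
    {"dx":0,"dy":0,"dz":0,"wx":0,"wy":0,"wz":0},
    {"dx":0,"dy":0,"dz":0,"wx":0,"wy":0,"wz":0},
    {"dx":0,"dy":0,"dz":0,"wx":0,"wy":0,"wz":0},
    {"dx":0,"dy":0,"dz":0,"wx":0,"wy":0,"wz":0}
  ],
  "gripper": 0,
  "squeeze": 40
}}

```text
time_s: 3.8
eef_pos: [0.5518, -0.2645, 0.017]
tcp_rot: [[-0.154, 0.004, 0.988], [-0.988, -0.002, -0.154], [0.002, -1.0, 0.005]]
ft_force: [0.7, -0.4, -0.5]
grip_width: 0.02
```

{"api": "drive_tool", "payload": {
  "rows": [
    {"dx":0,"dy":0,"dz":0,"wx":0,"wy":0,"wz":0},
    {"dx":0,"dy":0,"dz":0,"wx":0,"wy":0,"wz":0},
    {"dx":0,"dy":0,"dz":0,"wx":0,"wy":0,"wz":0}
  ]
}}

```text
time_s: 4.05
eef_pos: [0.5515, -0.2644, 0.0168]
tcp_rot: [[-0.154, 0.004, 0.988], [-0.988, -0.002, -0.154], [0.001, -1.0, 0.004]]
ft_force: [-3.8, 0.5, 5.4]
grip_width: 0.0136
```

```bash
python3 - <<'E'
from h import *
s=monitor.sense(); print(s['eef_pos'],rz(CYAW).T@(s['eef_pos']-COV), s['ft_force'])
E
```

```text
[ 0.55152799 -0.26441322  0.0167788 ] [ 0.00177031 -0.00277651  0.0167788 ] [-3.77977076  0.4893864   5.37305172]
```

{"api": "drive_tool", "payload": {
  "rows": [
    {"dx":0,"dy":-0.04,"dz":0,"wx":0,"wy":0,"wz":0},
    {"dx":0,"dy":-0.12,"dz":0,"wx":0,"wy":0,"wz":0},
    {"dx":0,"dy":-0.24,"dz":0,"wx":0,"wy":0,"wz":0},
    {"dx":0,"dy":-0.36,"dz":0,"wx":0,"wy":0,"wz":0},
    {"dx":0,"dy":-0.48,"dz":0,"wx":0,"wy":0,"wz":0}
  ]
}}

```text
time_s: 4.47
eef_pos: [0.5508, -0.2638, 0.1626]
tcp_rot: [[-0.154, 0.004, 0.988], [-0.988, -0.002, -0.154], [0.001, -1.0, 0.004]]
ft_force: [2.1, 0.2, -3.5]
grip_width: 0.0136
```

{"api": "drive_tool", "payload": {
  "rows": [
    {"dx":0,"dy":-0.1,"dz":0,"wx":0,"wy":0,"wz":0},
    {"dx":0,"dy":-0.2,"dz":0,"wx":0,"wy":0,"wz":0},
    {"dx":0,"dy":-0.2,"dz":0,"wx":0,"wy":0,"wz":0}
  ]
}}

```text
time_s: 4.72
eef_pos: [0.5524, -0.2647, 0.2278]
tcp_rot: [[-0.154, 0.013, 0.988], [-0.988, -0.007, -0.154], [0.004, -1.0, 0.013]]
ft_force: [-0.0, 0.2, -2.0]
grip_width: 0.0137
```

```bash
python3 - <<'E'
from h import *
print(monitor.sense()['ft_force'],monitor.sense()['grip_width'])
t,c=pic('wrist','w4.png')
cv2.imwrite("pics/w4a.png",cv2.resize(t[100:310,170:390],None,fx=2.8,fy=2.8,interpolation=cv2.INTER_CUBIC))
Rs=seatR(SYAW)
go(SEAT+Rs@[0,-.0026,.14],toolR(Rs))
E
```

```text
[-0.03759412  0.22179733 -2.03039247] 0.013730887419398655
t 4.77 d [-1.499  0.049 -0.367] w [ 0.542 -0.196  0.049] rows 12.0 4.0
```

View pics/w4a.png

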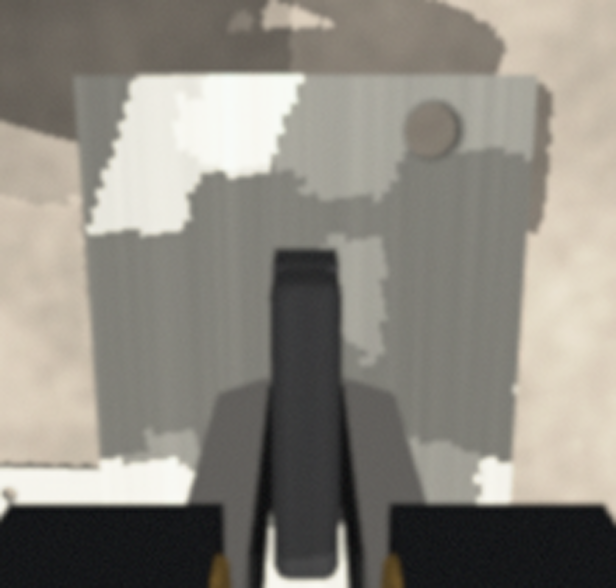

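The cover is held firmly, with its left hole at (432,130) and its far-left-edge corners at (75,77) and (537,75) in the crop. I'll fit its pose in the tool frame from these.

```bash
python3 - <<'E'
from h import *
s=monitor.sense(); c=cal('w4.png')
C=np.array([[-50,70,6],[50,70,6],[28,58,6]])/1e3
u=uncrop([(75,77),(537,75),(432,131)],(170,100),2.8)
H=np.array([[1,0,0],[0,1,0],[0,0,1.]])
M=toolR(np.eye(3)) # object axes -> tool: Ro = Rt @ M^T
def mod(q):
    Ro=s['tcp_rot']@M.T@R.from_rotvec([q[3],0,q[4]]).as_matrix()
    o=s['eef_pos']-s['tcp_rot']@M.T@np.array([q[0],q[1],q[2]])
    return o+C@Ro.T
for fz in (1,0):
  f=lambda q:np.r_[(proj(mod(q),c)-u).ravel(), (q[2]-.0168)*1e3*fz,(q[0])*0,q[3]*100]
  r=least_squares(f,[0,0,.0168,0,0]); print(r.x*[1e3,1e3,1e3,1,1],np.round(r.fun,2))
E
```

```text
[-1.19674035e+00 -2.47856860e+00  1.64299071e+01  2.65543672e-03
  3.54199415e-03] [ 0.4  -0.07 -0.59 -0.09  0.18  0.1  -0.37 -0.    0.27]
[-1.15727412e+00 -2.46887685e+00  1.53591068e+01  1.17578768e-04
  3.63980112e-03] [-0.05 -0.07 -0.27 -0.11  0.33  0.18 -0.   -0.    0.01]
```

{"api": "drive_tool", "payload": {
  "rows": [
    {"dx":-0.06,"dy":0,"dz":-0.02,"wx":0.02,"wy":0,"wz":0},
    {"dx":-0.16,"dy":0,"dz":-0.05,"wx":0.05,"wy":-0.02,"wz":0},
    {"dx":-0.27,"dy":0,"dz":-0.08,"wx":0.09,"wy":-0.04,"wz":0.01},
    {"dx":-0.38,"dy":0,"dz":-0.11,"wx":0.14,"wy":-0.05,"wz":0.01},
    {"dx":-0.5,"dy":0,"dz":-0.15,"wx":0.18,"wy":-0.06,"wz":0.02}
  ]
}}

```text
time_s: 5.18
eef_pos: [0.5286, -0.1074, 0.2184]
tcp_rot: [[-0.107, 0.145, 0.984], [-0.994, -0.004, -0.107], [-0.012, -0.989, 0.145]]
ft_force: [1.2, -0.4, -1.7]
grip_width: 0.0141
```

{"api": "drive_tool", "payload": {
  "rows": [
    {"dx":-0.11,"dy":0,"dz":-0.03,"wx":0.04,"wy":-0.01,"wz":0},
    {"dx":-0.22,"dy":0,"dz":-0.06,"wx":0.08,"wy":-0.03,"wz":0},
    {"dx":-0.33,"dy":0,"dz":-0.08,"wx":0.12,"wy":-0.04,"wz":0.01},
    {"dx":-0.44,"dy":0,"dz":-0.1,"wx":0.16,"wy":-0.05,"wz":0.01},
    {"dx":-0.55,"dy":0,"dz":-0.12,"wx":0.2,"wy":-0.07,"wz":0.02}
  ]
}}

```text
time_s: 5.6
eef_pos: [0.5105, 0.0607, 0.2154]
tcp_rot: [[-0.049, 0.299, 0.953], [-0.999, -0.001, -0.051], [-0.014, -0.954, 0.298]]
ft_force: [0.9, -0.0, -3.2]
grip_width: 0.0137
```

```bash
python3 - <<'E'
from h import *
Rs=seatR(SYAW)
go(SEAT+Rs@[-.0012,-.0025,.14],toolR(Rs)); print(monitor.sense()['eef_pos'])
E
```

```text
t 5.6 d [-0.454  0.029 -0.03 ] w [ 0.169 -0.068  0.007] rows 4.0 2.0
[0.5105326  0.0606537  0.21537108]
```

{"api": "drive_tool", "payload": {
  "rows": [
    {"dx":-0.1,"dy":-0.02,"dz":-0.01,"wx":0.04,"wy":-0.02,"wz":0},
    {"dx":-0.2,"dy":-0.03,"dz":-0.02,"wx":0.08,"wy":-0.04,"wz":0},
    {"dx":-0.3,"dy":-0.02,"dz":-0.03,"wx":0.12,"wy":-0.05,"wz":0.01},
    {"dx":-0.4,"dy":0.01,"dz":-0.03,"wx":0.16,"wy":-0.068,"wz":0.01},
    {"dx":-0.454,"dy":0.029,"dz":-0.03,"wx":0.169,"wy":-0.068,"wz":0.007}
  ]
}}

```text
time_s: 6.02
eef_pos: [0.5111, 0.1979, 0.2055]
tcp_rot: [[0.005, 0.422, 0.906], [-1.0, 0.001, 0.005], [0.001, -0.906, 0.422]]
ft_force: [0.1, -0.7, -2.7]
grip_width: 0.0137
```

{"api": "drive_tool", "payload": {
  "rows": [
    {"dx":0,"dy":0,"dz":0,"wx":0,"wy":0,"wz":0},
    {"dx":0,"dy":0,"dz":0,"wx":0,"wy":0,"wz":0},
    {"dx":0,"dy":0,"dz":0,"wx":0,"wy":0,"wz":0}
  ]
}}

```text
time_s: 6.27
eef_pos: [0.5121, 0.195, 0.2068]
tcp_rot: [[0.002, 0.421, 0.907], [-1.0, 0.0, 0.002], [0.001, -0.907, 0.421]]
ft_force: [0.4, -0.6, -2.2]
grip_width: 0.0138
```

```bash
python3 - <<'E'
from h import *
Rs=seatR(SYAW)
for z in (.14,.06,.032): go(SEAT+Rs@[-.0012,-.0025,z],toolR(Rs))
pic('wrist','w5.png')
E
```

```text
t 6.27 d [-0.007  0.    -0.003] w [ 0.002 -0.     0.001] rows 1.0 1.0
t 6.27 d [-0.007  0.267 -0.003] w [ 0.002 -0.     0.001] rows 2.0 1.0
t 6.27 d [-0.007  0.36  -0.002] w [ 0.002 -0.     0.001] rows 3.0 1.0
```

View pics/w5.png

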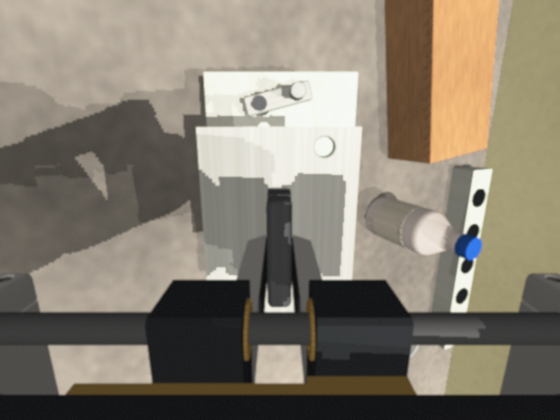

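{"api": "drive_tool", "payload": {
  "rows": [
    {"dx":-0.007,"dy":0.08,"dz":-0.003,"wx":0.002,"wy":0,"wz":0},
    {"dx":-0.007,"dy":0.16,"dz":-0.003,"wx":0.002,"wy":0,"wz":0},
    {"dx":-0.007,"dy":0.24,"dz":-0.003,"wx":0.002,"wy":0,"wz":0},
    {"dx":-0.007,"dy":0.3,"dz":-0.003,"wx":0.002,"wy":0,"wz":0},
    {"dx":-0.007,"dy":0.3,"dz":-0.003,"wx":0.002,"wy":0,"wz":0}
  ]
}}

```text
time_s: 6.73
eef_pos: [0.5494, 0.196, 0.1223]
tcp_rot: [[0.0, 0.42, 0.907], [-1.0, -0.002, 0.001], [0.002, -0.907, 0.42]]
ft_force: [-0.4, 0.8, -3.2]
grip_width: 0.014
```

{"api": "drive_tool", "payload": {
  "rows": [
    {"dx":0,"dy":0,"dz":0,"wx":0,"wy":0,"wz":0},
    {"dx":0,"dy":0,"dz":0,"wx":0,"wy":0,"wz":0}
  ]
}}

```text
time_s: 6.9
eef_pos: [0.55, 0.1973, 0.127]
tcp_rot: [[0.001, 0.426, 0.905], [-1.0, 0.001, 0.001], [-0.0, -0.905, 0.426]]
ft_force: [0.7, -1.2, -2.3]
grip_width: 0.0133
```

```bash
python3 - <<'E'
from h import *
Rs=seatR(SYAW)
for z in (.05,.0155): go(SEAT+Rs@[-.0012,-.0025,z],toolR(Rs))
t,c=pic('wrist','w6.png')
cv2.imwrite("pics/w6a.png",cv2.resize(t[50:200,180:380],None,fx=4,fy=4,interpolation=cv2.INTER_CUBIC))
E
```

```text
t 6.9 d [ 0.001  0.006 -0.005] w [-0.004 -0.002  0.001] rows 1.0 1.0
t 6.9 d [ 0.001  0.121 -0.005] w [-0.004 -0.002  0.001] rows 1.0 1.0
```

View pics/w6a.png

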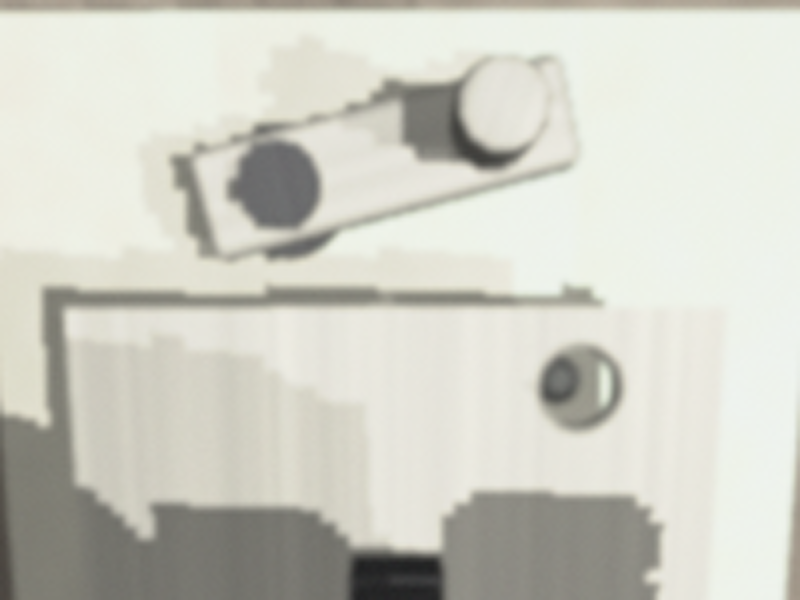

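```bash
python3 - <<'E'
from h import *
c=cal('w6.png'); s=monitor.sense(); Rs=seatR(SYAW); Rc=s['tcp_rot']@toolR(np.eye(3)).T
o=s['eef_pos']-Rc@[-.0012,-.0025,.0158]
print('cover in seat',Rs.T@(o-SEAT))
px=lambda p:((proj(p,c)[0]-[180,50]+.5)*4-.5).round(1)
print('hole top',px(o+Rc@[.028,.058,.006]),'hole bot',px(o+Rc@[.028,.058,0]))
for z in (.009,.014): print('pin',z,px(SEAT+Rs@[.028,.058,z]),'aligned pin',px(o+Rc@np.r_[.028,.058,z-(Rs.T@(o-SEAT))[2]]))
print('cover corner',px(o+Rc@[-.05,.07,.006]),px(o+Rc@[.05,.07,.006]))
print('face corners',px(SEAT+Rs@[-.075,.12,0]),px(SEAT+Rs@[.075,.12,0]))
sc=np.linalg.norm(px(SEAT+Rs@[.028,.058,.014])-px(SEAT+Rs@[.038,.058,.014]));print(sc/10,'px/mm')
E
```

```text
cover in seat [0.00171966 0.00036962 0.03614701]
hole top [594.6 390. ] hole bot [588.7 387.5]
pin 0.009 [554.9 380. ] aligned pin [565.7 378.1]
pin 0.014 [558.6 381.6] aligned pin [569.5 379.7]
cover corner [ 74.9 308.4] [745.6 308. ]
face corners [-39.3  10.4] [832.5   9.3]
5.740008710794782 px/mm
```

{"api": "drive_tool", "payload": {
  "rows": [
    {"dx":0.001,"dy":0.02,"dz":0.003,"wx":0,"wy":0,"wz":0},
    {"dx":0.002,"dy":0.05,"dz":0.003,"wx":0,"wy":0,"wz":0},
    {"dx":0.002,"dy":0.05,"dz":0.003,"wx":0,"wy":0,"wz":0},
    {"dx":0.002,"dy":0.05,"dz":0.003,"wx":0,"wy":0,"wz":0},
    {"dx":0.002,"dy":0.05,"dz":0.003,"wx":0,"wy":0,"wz":0}
  ]
}}

```text
time_s: 7.37
eef_pos: [0.5569, 0.1971, 0.1124]
tcp_rot: [[0.002, 0.424, 0.906], [-1.0, 0.0, 0.002], [0.0, -0.906, 0.424]]
ft_force: [-0.2, -0.6, -2.7]
grip_width: 0.0135
```

```bash
python3 - <<'E'
from h import *
t,c=pic('wrist','w7.png')
cv2.imwrite("pics/w7a.png",cv2.resize(t[50:200,180:380],None,fx=4,fy=4,interpolation=cv2.INTER_CUBIC))
s=monitor.sense(); Rs=seatR(SYAW); Rc=s['tcp_rot']@toolR(np.eye(3)).T
o=s['eef_pos']-Rc@[-.0012,-.0025,.0158]; print('cover in seat',Rs.T@(o-SEAT))
px=lambda p:((proj(p,c)[0]-[180,50]+.5)*4-.5).round(1)
print('hole top',px(o+Rc@[.028,.058,.006]))
for z in (.009,.014): print('pin',z,px(SEAT+Rs@[.028,.058,z]),'aligned pin',px(o+Rc@np.r_[.028,.058,z-(Rs.T@(o-SEAT))[2]]))
print('cover corner',px(o+Rc@[-.05,.07,.006]),px(o+Rc@[.05,.07,.006]))
E
```

```text
cover in seat [ 1.72769359e-03 -3.46411532e-05  1.99088457e-02]
hole top [593.8 391. ]
pin 0.009 [567.2 384.1] aligned pin [577.9 384.4]
pin 0.014 [571.4 385.9] aligned pin [582.4 386.2]
cover corner [ 74.6 309.4] [744.6 309.1]
```

View pics/w7a.png

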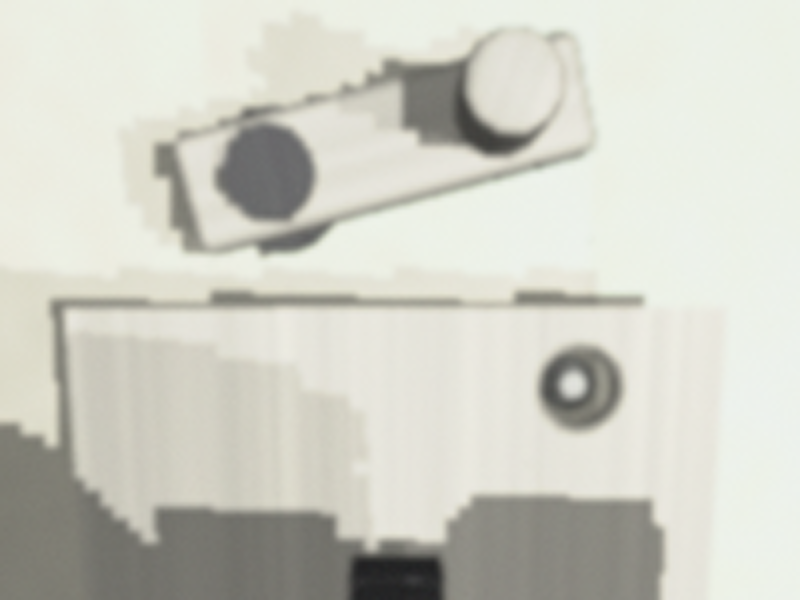

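The pin tip (572,385) sits inside the hole (580,387), so they are aligned to about 0.5 mm. I descend slowly.

{"api": "drive_tool", "payload": {
  "rows": [
    {"dx":0.001,"dy":0.01,"dz":0.002,"wx":0,"wy":0,"wz":0},
    {"dx":0.001,"dy":0.02,"dz":0.002,"wx":0,"wy":0,"wz":0},
    {"dx":0.001,"dy":0.03,"dz":0.002,"wx":0,"wy":0,"wz":0},
    {"dx":0.001,"dy":0.04,"dz":0.002,"wx":0,"wy":0,"wz":0},
    {"dx":0.001,"dy":0.04,"dz":0.002,"wx":0,"wy":0,"wz":0}
  ]
}}

```text
time_s: 7.83
eef_pos: [0.5626, 0.1967, 0.1011]
tcp_rot: [[0.002, 0.424, 0.906], [-1.0, 0.0, 0.002], [0.001, -0.906, 0.424]]
ft_force: [-0.8, 1.2, -3.0]
grip_width: 0.014
```

```bash
python3 - <<'E'
from h import *
t,c=pic('wrist','w8.png')
cv2.imwrite("pics/w8a.png",cv2.resize(t[50:200,180:380],None,fx=4,fy=4,interpolation=cv2.INTER_CUBIC))
s=monitor.sense(); Rs=seatR(SYAW); Rc=s['tcp_rot']@toolR(np.eye(3)).T
o=s['eef_pos']-Rc@[.0011,-.0025,.0158]; print('cover in seat',Rs.T@(o-SEAT),s['ft_force'])
E
```

```text
cover in seat [-0.00023447 -0.00048628  0.00742562] [-0.3261935   0.37690414 -3.52623091]
```

View pics/w8a.png

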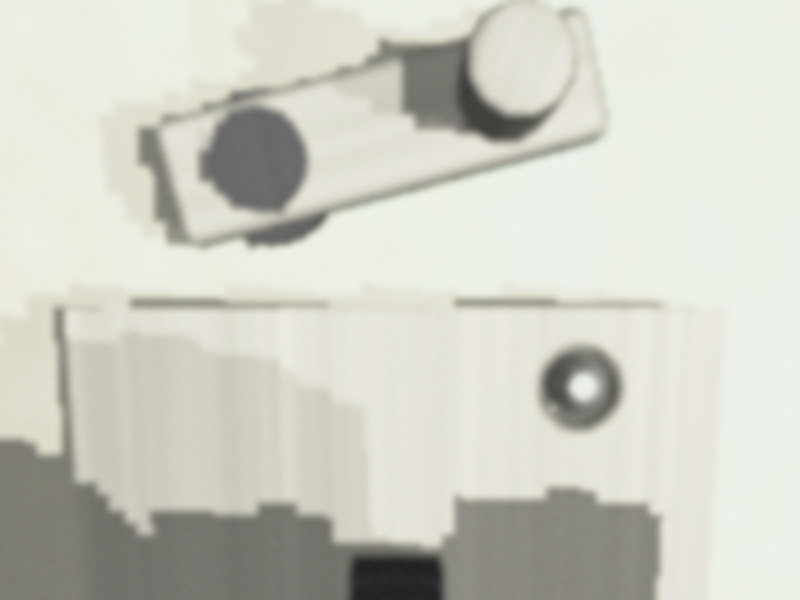

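The pin tip is centred in the hole at (582,386). I continue down the last 7 mm.

{"api": "drive_tool", "payload": {
  "rows": [
    {"dx":0,"dy":0.007,"dz":0,"wx":0,"wy":0,"wz":0},
    {"dx":0,"dy":0.014,"dz":0,"wx":0,"wy":0,"wz":0},
    {"dx":0,"dy":0.02,"dz":0,"wx":0,"wy":0,"wz":0},
    {"dx":0,"dy":0.024,"dz":0,"wx":0,"wy":0,"wz":0},
    {"dx":0,"dy":0.024,"dz":0,"wx":0,"wy":0,"wz":0}
  ]
}}

```text
time_s: 8.3
eef_pos: [0.5657, 0.1968, 0.0953]
tcp_rot: [[0.002, 0.424, 0.905], [-1.0, 0.0, 0.002], [0.0, -0.905, 0.424]]
ft_force: [0.3, 0.6, -4.5]
grip_width: 0.0132
```

```bash
python3 - <<'E'
from h import *
s=monitor.sense(); Rs=seatR(SYAW); Rc=s['tcp_rot']@toolR(np.eye(3)).T
o=s['eef_pos']-Rc@[.0011,-.0025,.0158]; print('cover in seat',Rs.T@(o-SEAT),Rs.T@s['ft_force'],s['moment'])
E
```

```text
cover in seat [ 8.27462935e-06 -3.74264334e-04  5.85380019e-04] [-1.62401908  0.63526413 -4.18764995] [-0.12683606  0.5128607  -0.02525557]
```

Not in contact yet, so I step down gently while watching the force.

{"api": "drive_tool", "payload": {
  "rows": [
    {"dx":0,"dy":0.003,"dz":0,"wx":0,"wy":0,"wz":0},
    {"dx":0,"dy":0.006,"dz":0,"wx":0,"wy":0,"wz":0},
    {"dx":0,"dy":0.006,"dz":0,"wx":0,"wy":0,"wz":0}
  ]
}}

```text
time_s: 8.55
eef_pos: [0.5658, 0.1969, 0.0952]
tcp_rot: [[0.002, 0.424, 0.906], [-1.0, 0.0, 0.002], [0.001, -0.906, 0.424]]
ft_force: [-27.1, -4.3, 24.4]
grip_width: 0.0138
```

```bash
python3 - <<'E'
from h import *
s=monitor.sense(); Rs=seatR(SYAW); Rc=s['tcp_rot']@toolR(np.eye(3)).T
o=s['eef_pos']-Rc@[.0011,-.0025,.0158]; print('cover in seat',Rs.T@(o-SEAT),Rs.T@s['ft_force'],s['moment'])
t,c=pic('wrist','w9.png')
cv2.imwrite("pics/w9a.png",cv2.resize(t[50:200,180:380],None,fx=4,fy=4,interpolation=cv2.INTER_CUBIC))
t,c=pic('scene','s9.png')
cv2.imwrite("pics/s9a.png",cv2.resize(t[170:320,250:420],None,fx=4,fy=4,interpolation=cv2.INTER_CUBIC))
E
```

```text
cover in seat [ 7.02845281e-05 -3.33559145e-04  4.40828668e-04] [-14.26652586  -4.24398069  33.54765171] [-0.82389971  2.89458593 -0.33617288]
```

View pics/w9a.png

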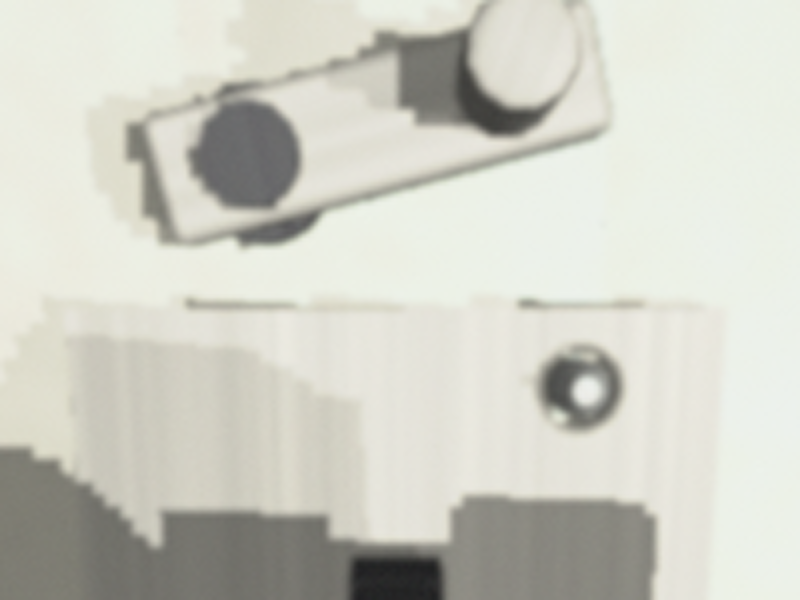

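View pics/s9a.png

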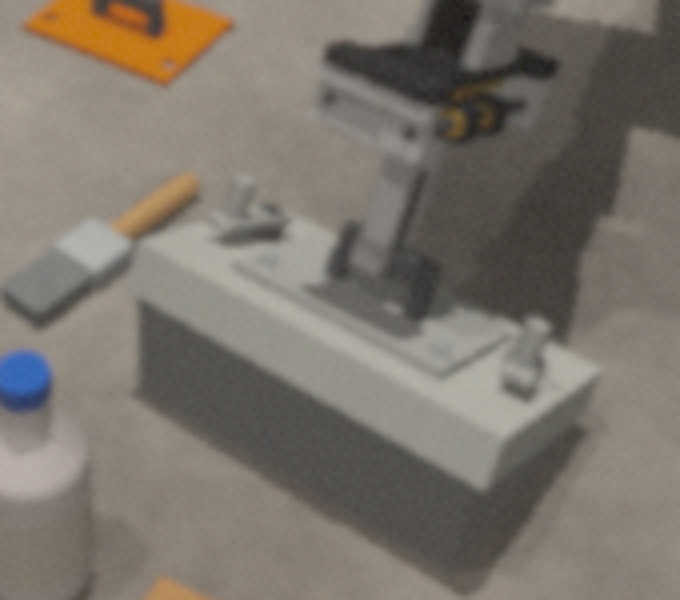

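The cover is flush (33 N contact) and the pin shows through the hole. I relax the pressure, open and retreat.

{"api": "drive_tool", "payload": {
  "rows": [
    {"dx":0,"dy":-0.004,"dz":0,"wx":0,"wy":0,"wz":0},
    {"dx":0,"dy":-0.004,"dz":0,"wx":0,"wy":0,"wz":0}
  ]
}}

```text
time_s: 8.82
eef_pos: [0.566, 0.1969, 0.0954]
tcp_rot: [[0.002, 0.425, 0.905], [-1.0, 0.001, 0.002], [0.0, -0.905, 0.425]]
ft_force: [-10.2, -1.0, 8.4]
grip_width: 0.0139
```

{"api": "drive_tool", "payload": {
  "rows": [
    {"dx":0,"dy":0,"dz":0,"wx":0,"wy":0,"wz":0},
    {"dx":0,"dy":0,"dz":0,"wx":0,"wy":0,"wz":0},
    {"dx":0,"dy":0,"dz":0,"wx":0,"wy":0,"wz":0},
    {"dx":0,"dy":0,"dz":0,"wx":0,"wy":0,"wz":0},
    {"dx":0,"dy":0,"dz":0,"wx":0,"wy":0,"wz":0}
  ],
  "gripper": 40
}}

```text
time_s: 9.23
eef_pos: [0.566, 0.1968, 0.0948]
tcp_rot: [[0.002, 0.425, 0.905], [-1.0, 0.001, 0.002], [0.0, -0.905, 0.425]]
ft_force: [-0.1, -0.4, 0.2]
grip_width: 0.0395
```

{"api": "drive_tool", "payload": {
  "rows": [
    {"dx":0,"dy":-0.05,"dz":0,"wx":0,"wy":0,"wz":0},
    {"dx":0,"dy":-0.12,"dz":0,"wx":0,"wy":0,"wz":0},
    {"dx":0,"dy":-0.2,"dz":0,"wx":0,"wy":0,"wz":0},
    {"dx":0,"dy":-0.2,"dz":0,"wx":0,"wy":0,"wz":0},
    {"dx":0,"dy":-0.2,"dz":0,"wx":0,"wy":0,"wz":0}
  ]
}}

```text
time_s: 9.65
eef_pos: [0.5408, 0.197, 0.1502]
tcp_rot: [[0.002, 0.426, 0.905], [-1.0, 0.001, 0.002], [-0.0, -0.905, 0.426]]
ft_force: [0.3, -0.2, -0.0]
grip_width: 0.0398
```

```bash
python3 - <<'E'
from h import *
s=monitor.sense();Rs=seatR(SYAW);print('tcp in seat',Rs.T@(s['eef_pos']-SEAT),s['ft_force'],s['grip_width'])
t,c=pic('wrist','w10.png')
E
```

```text
tcp in seat [ 0.00172709 -0.00259825  0.07667765] [ 0.25583117 -0.19772932 -0.03239592] 0.03982135843186495
```

View pics/w10.png

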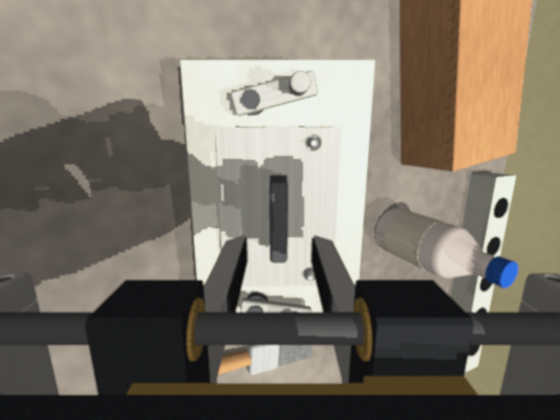

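Both pins are visible through the holes at (314,142) and (310,273), and the cover lies squarely. Next is the left turnbutton post.

{"api": "drive_tool", "payload": {
  "rows": [
    {"dx":-0.1,"dy":0,"dz":0.01,"wx":0,"wy":0,"wz":0},
    {"dx":-0.2,"dy":0,"dz":0.03,"wx":0,"wy":0,"wz":0},
    {"dx":-0.3,"dy":0,"dz":0.048,"wx":0,"wy":0,"wz":0},
    {"dx":-0.336,"dy":0,"dz":0.048,"wx":0,"wy":0,"wz":0},
    {"dx":-0.336,"dy":0,"dz":0.048,"wx":0,"wy":0,"wz":0}
  ],
  "gripper": 30
}}

```text
time_s: 10.12
eef_pos: [0.5529, 0.2993, 0.1536]
tcp_rot: [[0.004, 0.423, 0.906], [-1.0, 0.001, 0.004], [0.001, -0.906, 0.423]]
ft_force: [-0.3, -0.3, 0.4]
grip_width: 0.0302
```

{"api": "drive_tool", "payload": {
  "rows": [
    {"dx":0,"dy":0,"dz":0,"wx":0,"wy":0,"wz":0},
    {"dx":0,"dy":0,"dz":0,"wx":0,"wy":0,"wz":0}
  ]
}}

```text
time_s: 10.28
eef_pos: [0.5531, 0.2964, 0.1543]
tcp_rot: [[0.001, 0.423, 0.906], [-1.0, -0.0, 0.002], [0.001, -0.906, 0.423]]
ft_force: [-0.0, 0.0, -0.7]
grip_width: 0.0296
```

```bash
python3 - <<'E'
from h import *
s=monitor.sense();Rs=seatR(SYAW);print('tcp in seat',Rs.T@(s['eef_pos']-SEAT),s['ft_force'],s['grip_width'])
t,c=pic('wrist','w11.png')
px=lambda p:proj(SEAT+Rs@np.array(p),c)[0].round(1)
print(px([.015,.0983,.0425]),px([-.02,.09,.0165]))
E
```

```text
tcp in seat [0.01485819 0.0967728  0.07509795] [-0.03327178  0.01165492 -0.72736079] 0.02961086184220127
[279.9 227.6] [237.1 227.1]
```

View pics/w11.png

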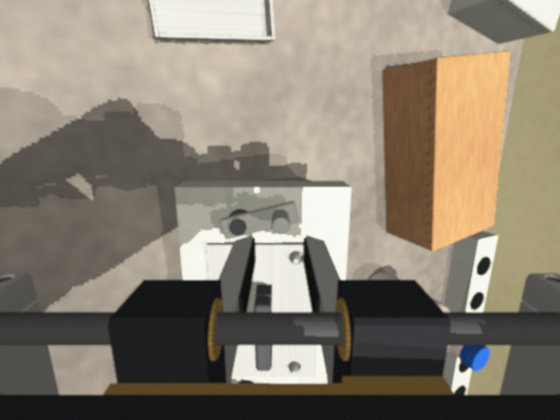

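```bash
python3 - <<'E'
import cv2,numpy as np
t=cv2.imread("pics/w11.png")
a=cv2.resize(t[170:270,170:360],None,fx=4.2,fy=4.2,interpolation=cv2.INTER_CUBIC);a=cv2.convertScaleAbs(a,alpha=1.5)
cv2.imwrite("pics/w11a.png",a)
E
```

```text
(no output)
```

View pics/w11a.png

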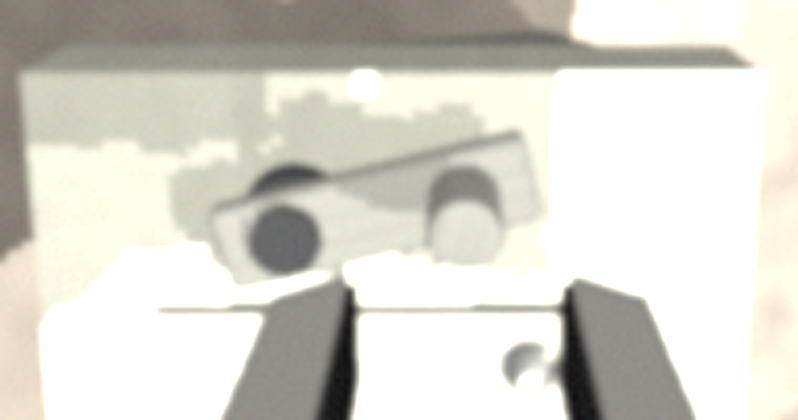

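{"api": "drive_tool", "payload": {
  "rows": [
    {"dx":-0.009,"dy":0.05,"dz":0.005,"wx":0,"wy":0,"wz":0},
    {"dx":-0.009,"dy":0.1,"dz":0.005,"wx":0,"wy":0,"wz":0},
    {"dx":-0.009,"dy":0.15,"dz":0.005,"wx":0,"wy":0,"wz":0},
    {"dx":-0.009,"dy":0.175,"dz":0.005,"wx":0,"wy":0,"wz":0},
    {"dx":-0.009,"dy":0.175,"dz":0.005,"wx":0,"wy":0,"wz":0}
  ]
}}

```text
time_s: 10.75
eef_pos: [0.5768, 0.299, 0.1067]
tcp_rot: [[0.001, 0.422, 0.906], [-1.0, -0.001, 0.001], [0.002, -0.906, 0.422]]
ft_force: [0.4, 0.1, 0.3]
grip_width: 0.0299
```

{"api": "drive_tool", "payload": {
  "rows": [
    {"dx":0,"dy":0,"dz":0,"wx":0,"wy":0,"wz":0},
    {"dx":0,"dy":0,"dz":0,"wx":0,"wy":0,"wz":0},
    {"dx":0,"dy":0,"dz":0,"wx":0,"wy":0,"wz":0},
    {"dx":0,"dy":0,"dz":0,"wx":0,"wy":0,"wz":0}
  ],
  "gripper": 0,
  "squeeze": 15
}}

```text
time_s: 11.08
eef_pos: [0.576, 0.3001, 0.1086]
tcp_rot: [[0.002, 0.423, 0.906], [-1.0, -0.0, 0.002], [0.001, -0.906, 0.423]]
ft_force: [-9.3, -1.7, 2.7]
grip_width: 0.0134
```

```bash
python3 - <<'E'
from h import *
s=monitor.sense();Rs=seatR(SYAW);print('tcp in seat',Rs.T@(s['eef_pos']-SEAT),s['ft_force'],s['grip_width'])
t,c=pic('wrist','w12.png')
E
```

```text
tcp in seat [0.01627343 0.10036053 0.02392161] [-9.32021284 -1.74653635  2.68115613] 0.013378305607855532
```

View pics/w12.png

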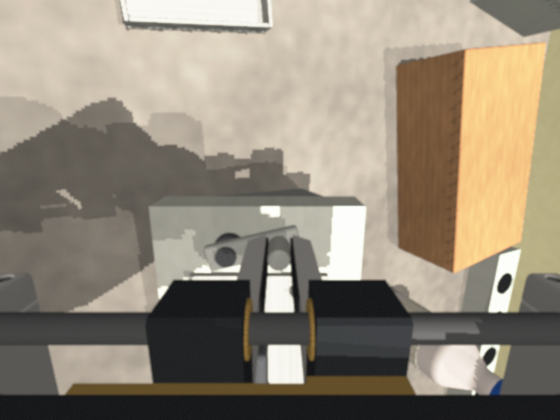

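{"api": "drive_tool", "payload": {
  "rows": [
    {"dx":0.028,"dy":0,"dz":0.004,"wx":0,"wy":0,"wz":0},
    {"dx":0.064,"dy":0,"dz":0,"wx":0,"wy":0,"wz":0},
    {"dx":0.097,"dy":0,"dz":-0.015,"wx":0,"wy":0,"wz":0},
    {"dx":0.124,"dy":0,"dz":-0.038,"wx":0,"wy":0,"wz":0},
    {"dx":0.14,"dy":0,"dz":-0.063,"wx":0,"wy":0,"wz":0}
  ]
}}

```text
time_s: 11.55
eef_pos: [0.5618, 0.2575, 0.1027]
tcp_rot: [[0.002, 0.43, 0.903], [-1.0, 0.001, 0.001], [-0.001, -0.903, 0.43]]
ft_force: [20.9, -14.1, 1.3]
grip_width: 0.0135
```

{"api": "drive_tool", "payload": {
  "rows": [
    {"dx":0.005,"dy":0,"dz":-0.014,"wx":0,"wy":0,"wz":0},
    {"dx":0.01,"dy":0,"dz":-0.029,"wx":0,"wy":0,"wz":0},
    {"dx":0.011,"dy":0,"dz":-0.042,"wx":0,"wy":0,"wz":0},
    {"dx":0.012,"dy":0,"dz":-0.053,"wx":0,"wy":0,"wz":0},
    {"dx":0.012,"dy":0,"dz":-0.053,"wx":0,"wy":0,"wz":0}
  ]
}}

```text
time_s: 11.97
eef_pos: [0.546, 0.254, 0.0949]
tcp_rot: [[0.001, 0.427, 0.904], [-1.0, 0.0, 0.001], [0.0, -0.904, 0.427]]
ft_force: [1.3, -8.0, 5.1]
grip_width: 0.0135
```

```bash
python3 - <<'E'
from h import *
s=monitor.sense();Rs=seatR(SYAW);print('tcp in seat',Rs.T@(s['eef_pos']-SEAT),Rs.T@s['ft_force'],s['grip_width'])
t,c=pic('wrist','w13.png')
E
```

```text
tcp in seat [-0.01676848  0.05438356  0.02428614] [ 3.30031061 -7.96615588  4.10772907] 0.013539039148029869
```

View pics/w13.png

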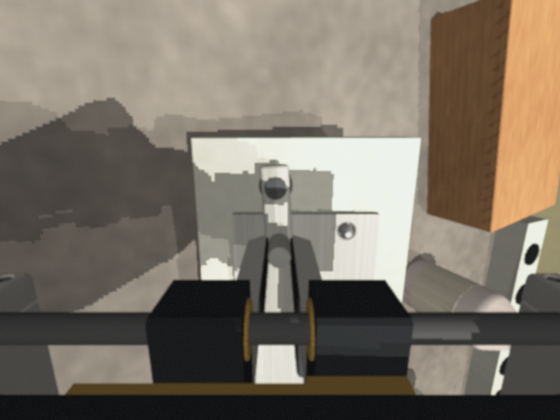

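The left tongue is nearly square across the cover (pivot at (275,186), post at (280,248)). I push it a little further to the stop.

{"api": "drive_tool", "payload": {
  "rows": [
    {"dx":0,"dy":0,"dz":-0.005,"wx":0,"wy":0,"wz":0},
    {"dx":0,"dy":0,"dz":-0.01,"wx":0,"wy":0,"wz":0},
    {"dx":0,"dy":0,"dz":-0.01,"wx":0,"wy":0,"wz":0},
    {"dx":0,"dy":0,"dz":-0.01,"wx":0,"wy":0,"wz":0}
  ]
}}

```text
time_s: 12.35
eef_pos: [0.5438, 0.2543, 0.0939]
tcp_rot: [[0.002, 0.427, 0.904], [-1.0, 0.001, 0.002], [-0.0, -0.904, 0.427]]
ft_force: [5.2, -5.8, 2.6]
grip_width: 0.0135
```

```bash
python3 - <<'E'
from h import *
s=monitor.sense();Rs=seatR(SYAW);print('tcp in seat',Rs.T@(s['eef_pos']-SEAT),Rs.T@s['ft_force'],s['grip_width'])
E
```

```text
tcp in seat [-0.01918259  0.05469811  0.02432909] [ 5.80835504 -5.76528397  0.17371301] 0.013506078397730542
```

{"api": "drive_tool", "payload": {
  "rows": [
    {"dx":0,"dy":0,"dz":-0.006,"wx":0,"wy":0,"wz":0},
    {"dx":0,"dy":0,"dz":-0.006,"wx":0,"wy":0,"wz":0},
    {"dx":0,"dy":0,"dz":-0.006,"wx":0,"wy":0,"wz":0}
  ]
}}

```text
time_s: 12.6
eef_pos: [0.5434, 0.2544, 0.094]
tcp_rot: [[0.002, 0.43, 0.903], [-1.0, 0.002, 0.001], [-0.001, -0.903, 0.43]]
ft_force: [16.1, -6.5, 0.0]
grip_width: 0.0134
```

```bash
python3 - <<'E'
from h import *
s=monitor.sense();Rs=seatR(SYAW);print('tcp in seat',Rs.T@(s['eef_pos']-SEAT),Rs.T@s['ft_force'],s['grip_width'])
E
```

```text
tcp in seat [-0.01953193  0.05477973  0.02453711] [14.61205505 -6.53142682 -6.79881914] 0.0133662180892909
```

The stop is reached (force rises to 15 N without motion). I release, retreat and go to the right post.

{"api": "drive_tool", "payload": {
  "rows": [
    {"dx":0,"dy":0,"dz":0.004,"wx":0,"wy":0,"wz":0},
    {"dx":0,"dy":0,"dz":0.004,"wx":0,"wy":0,"wz":0},
    {"dx":0,"dy":0,"dz":0.004,"wx":0,"wy":0,"wz":0},
    {"dx":0,"dy":0,"dz":0.004,"wx":0,"wy":0,"wz":0}
  ],
  "gripper": 30
}}

```text
time_s: 12.93
eef_pos: [0.5421, 0.2548, 0.0922]
tcp_rot: [[0.002, 0.425, 0.905], [-1.0, 0.001, 0.002], [0.0, -0.905, 0.425]]
ft_force: [0.5, -0.1, -0.5]
grip_width: 0.0298
```

{"api": "drive_tool", "payload": {
  "rows": [
    {"dx":0,"dy":-0.06,"dz":0,"wx":0,"wy":0,"wz":0},
    {"dx":0,"dy":-0.13,"dz":0,"wx":0,"wy":0,"wz":0},
    {"dx":0.06,"dy":-0.19,"dz":0.02,"wx":0,"wy":0,"wz":0},
    {"dx":0.15,"dy":-0.19,"dz":0.06,"wx":0,"wy":0,"wz":0},
    {"dx":0.25,"dy":-0.19,"dz":0.1,"wx":0,"wy":0,"wz":0}
  ]
}}

```text
time_s: 13.35
eef_pos: [0.5453, 0.18, 0.1578]
tcp_rot: [[0.005, 0.426, 0.905], [-1.0, 0.002, 0.004], [-0.0, -0.905, 0.426]]
ft_force: [1.5, -0.3, -1.1]
grip_width: 0.0302
```

{"api": "drive_tool", "payload": {
  "rows": [
    {"dx":0.1,"dy":0,"dz":0.017,"wx":0,"wy":0,"wz":0},
    {"dx":0.2,"dy":0,"dz":0.017,"wx":0,"wy":0,"wz":0},
    {"dx":0.245,"dy":0,"dz":0.017,"wx":0,"wy":0,"wz":0},
    {"dx":0.245,"dy":0,"dz":0.017,"wx":0,"wy":0,"wz":0},
    {"dx":0.245,"dy":0,"dz":0.017,"wx":0,"wy":0,"wz":0}
  ]
}}

```text
time_s: 13.77
eef_pos: [0.5501, 0.106, 0.1588]
tcp_rot: [[0.001, 0.425, 0.905], [-1.0, 0.0, 0.001], [0.0, -0.905, 0.425]]
ft_force: [0.8, 0.4, 0.3]
grip_width: 0.03
```

```bash
python3 - <<'E'
from h import *
s=monitor.sense();Rs=seatR(SYAW);print('tcp in seat',Rs.T@(s['eef_pos']-SEAT),s['ft_force'],s['grip_width'])
t,c=pic('wrist','w14.png')
px=lambda p:proj(SEAT+Rs@np.array(p),c)[0].round(1)
print(px([.0158,-.0935,.0425]),px([-.02,-.09,.0165]))
E
```

```text
tcp in seat [ 0.01358389 -0.09361273  0.08055916] [0.81861872 0.3539333  0.33421915] 0.030047175373966974
[282.6 227.1] [238.9 213.2]
```

View pics/w14.png

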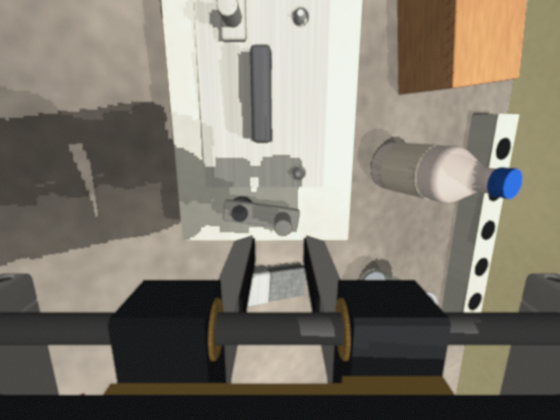

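The right post is at (283,227), as predicted. I descend and grip it.

{"api": "drive_tool", "payload": {
  "rows": [
    {"dx":0,"dy":0.05,"dz":0.01,"wx":0,"wy":0,"wz":0},
    {"dx":0,"dy":0.1,"dz":0.01,"wx":0,"wy":0,"wz":0},
    {"dx":0,"dy":0.15,"dz":0.01,"wx":0,"wy":0,"wz":0},
    {"dx":0,"dy":0.187,"dz":0.01,"wx":0,"wy":0,"wz":0},
    {"dx":0,"dy":0.187,"dz":0.01,"wx":0,"wy":0,"wz":0}
  ]
}}

```text
time_s: 14.23
eef_pos: [0.5762, 0.1072, 0.1068]
tcp_rot: [[0.003, 0.422, 0.907], [-1.0, 0.001, 0.003], [0.001, -0.907, 0.422]]
ft_force: [0.1, -0.7, -0.9]
grip_width: 0.03
```

{"api": "drive_tool", "payload": {
  "rows": [
    {"dx":0,"dy":0,"dz":0,"wx":0,"wy":0,"wz":0},
    {"dx":0,"dy":0,"dz":0,"wx":0,"wy":0,"wz":0},
    {"dx":0,"dy":0,"dz":0,"wx":0,"wy":0,"wz":0},
    {"dx":0,"dy":0,"dz":0,"wx":0,"wy":0,"wz":0}
  ],
  "gripper": 0
}}

```text
time_s: 14.57
eef_pos: [0.5764, 0.1065, 0.1097]
tcp_rot: [[0.002, 0.425, 0.905], [-1.0, 0.001, 0.002], [0.0, -0.905, 0.425]]
ft_force: [-5.4, 2.7, 2.0]
grip_width: 0.0135
```

```bash
python3 - <<'E'
from h import *
s=monitor.sense();Rs=seatR(SYAW);print('tcp in seat',Rs.T@(s['eef_pos']-SEAT),s['ft_force'],s['grip_width'])
for th in (1.45,1.2,.95,.7,.45,.2,0): print(th, np.round([(36*np.cos(1.67)-36*np.cos(th))/-300, (36*np.sin(th)-36*np.sin(1.67))/300],3))
E
```

```text
tcp in seat [ 0.01669459 -0.09320279  0.02495817] [-5.40195807  2.71377837  1.95972216] 0.01345912826258722
1.45 [ 0.026 -0.   ]
1.2 [ 0.055 -0.008]
0.95 [ 0.082 -0.022]
0.7 [ 0.104 -0.042]
0.45 [ 0.12  -0.067]
0.2 [ 0.129 -0.096]
0 [ 0.132 -0.119]
```

{"api": "drive_tool", "payload": {
  "rows": [
    {"dx":-0.026,"dy":0,"dz":0,"wx":0,"wy":0,"wz":0},
    {"dx":-0.055,"dy":0,"dz":-0.008,"wx":0,"wy":0,"wz":0},
    {"dx":-0.082,"dy":0,"dz":-0.022,"wx":0,"wy":0,"wz":0},
    {"dx":-0.104,"dy":0,"dz":-0.042,"wx":0,"wy":0,"wz":0},
    {"dx":-0.12,"dy":0,"dz":-0.067,"wx":0,"wy":0,"wz":0}
  ]
}}

```text
time_s: 14.98
eef_pos: [0.5631, 0.1448, 0.105]
tcp_rot: [[0.004, 0.438, 0.899], [-1.0, 0.005, 0.002], [-0.004, -0.899, 0.438]]
ft_force: [22.8, 17.9, 4.4]
grip_width: 0.0138
```

{"api": "drive_tool", "payload": {
  "rows": [
    {"dx":-0.006,"dy":0,"dz":-0.015,"wx":0,"wy":0,"wz":0},
    {"dx":-0.01,"dy":0,"dz":-0.03,"wx":0,"wy":0,"wz":0},
    {"dx":-0.012,"dy":0,"dz":-0.045,"wx":0,"wy":0,"wz":0},
    {"dx":-0.012,"dy":0,"dz":-0.056,"wx":0,"wy":0,"wz":0},
    {"dx":-0.012,"dy":0,"dz":-0.06,"wx":0,"wy":0,"wz":0}
  ]
}}

```text
time_s: 15.4
eef_pos: [0.5436, 0.1481, 0.0955]
tcp_rot: [[0.004, 0.431, 0.903], [-1.0, 0.004, 0.002], [-0.003, -0.903, 0.431]]
ft_force: [-1.1, 15.9, 9.4]
grip_width: 0.0136
```

{"api": "drive_tool", "payload": {
  "rows": [
    {"dx":0,"dy":0,"dz":0,"wx":0,"wy":0,"wz":0},
    {"dx":0,"dy":0,"dz":0,"wx":0,"wy":0,"wz":0}
  ]
}}

```text
time_s: 15.57
eef_pos: [0.5435, 0.148, 0.0954]
tcp_rot: [[0.004, 0.43, 0.903], [-1.0, 0.004, 0.002], [-0.003, -0.903, 0.43]]
ft_force: [-4.2, 16.0, 11.1]
grip_width: 0.0138
```

```bash
python3 - <<'E'
from h import *
s=monitor.sense();Rs=seatR(SYAW);print('tcp in seat',Rs.T@(s['eef_pos']-SEAT),Rs.T@s['ft_force'],s['grip_width'])
E
```

```text
tcp in seat [-0.01904295 -0.05167115  0.02590184] [ 0.8922531  16.03863903 11.82787771] 0.013820513393183896
```

{"api": "drive_tool", "payload": {
  "rows": [
    {"dx":0.006,"dy":0,"dz":-0.004,"wx":0,"wy":0,"wz":0},
    {"dx":0.006,"dy":0,"dz":-0.008,"wx":0,"wy":0,"wz":0},
    {"dx":0.006,"dy":0,"dz":-0.008,"wx":0,"wy":0,"wz":0}
  ]
}}

```text
time_s: 15.82
eef_pos: [0.5431, 0.1464, 0.0955]
tcp_rot: [[0.004, 0.434, 0.901], [-1.0, 0.005, 0.002], [-0.004, -0.901, 0.434]]
ft_force: [9.8, 17.0, 6.3]
grip_width: 0.0133
```

```bash
python3 - <<'E'
from h import *
s=monitor.sense();Rs=seatR(SYAW);print('tcp in seat',Rs.T@(s['eef_pos']-SEAT),Rs.T@s['ft_force'],s['grip_width'])
E
```

```text
tcp in seat [-0.01944853 -0.05321832  0.02616557] [11.59572453 16.93131814  1.53640676] 0.013318430034277197
```

At the stop. I release and back off.

{"api": "drive_tool", "payload": {
  "rows": [
    {"dx":0,"dy":0,"dz":0.003,"wx":0,"wy":0,"wz":0},
    {"dx":0,"dy":0,"dz":0.003,"wx":0,"wy":0,"wz":0},
    {"dx":0,"dy":0,"dz":0.003,"wx":0,"wy":0,"wz":0},
    {"dx":0,"dy":0,"dz":0.003,"wx":0,"wy":0,"wz":0}
  ],
  "gripper": 30
}}

```text
time_s: 16.15
eef_pos: [0.5405, 0.1438, 0.0921]
tcp_rot: [[0.002, 0.424, 0.906], [-1.0, 0.0, 0.002], [0.001, -0.906, 0.424]]
ft_force: [-0.2, 0.7, -0.5]
grip_width: 0.0298
```

{"api": "drive_tool", "payload": {
  "rows": [
    {"dx":0,"dy":-0.08,"dz":0,"wx":0,"wy":0,"wz":0},
    {"dx":0,"dy":-0.18,"dz":0,"wx":0,"wy":0,"wz":0},
    {"dx":0,"dy":-0.3,"dz":0,"wx":0,"wy":0,"wz":0},
    {"dx":0,"dy":-0.42,"dz":0,"wx":0,"wy":0,"wz":0},
    {"dx":0,"dy":-0.52,"dz":0,"wx":0,"wy":0,"wz":0}
  ]
}}

```text
time_s: 16.57
eef_pos: [0.4735, 0.1437, 0.2355]
tcp_rot: [[0.002, 0.425, 0.905], [-1.0, 0.001, 0.002], [0.0, -0.905, 0.425]]
ft_force: [-0.7, -0.7, -0.1]
grip_width: 0.0299
```

{"api": "drive_tool", "payload": {
  "rows": [
    {"dx":0,"dy":0,"dz":0,"wx":0,"wy":0,"wz":0},
    {"dx":0,"dy":0,"dz":0,"wx":0,"wy":0,"wz":0},
    {"dx":0,"dy":0,"dz":0,"wx":0,"wy":0,"wz":0}
  ]
}}

```text
time_s: 16.82
eef_pos: [0.4744, 0.1437, 0.2326]
tcp_rot: [[0.002, 0.424, 0.906], [-1.0, 0.0, 0.002], [0.001, -0.906, 0.424]]
ft_force: [-1.1, -0.3, 0.1]
grip_width: 0.0301
```

```bash
python3 - <<'E'
from h import *
Rs=seatR(SYAW)
t,c=pic('wrist','w15.png')
cv2.imwrite("pics/w15a.png",cv2.resize(t[30:280,180:380],None,fx=2.4*1,fy=2.4,interpolation=cv2.INTER_CUBIC))
px=lambda p:((proj(SEAT+Rs@np.array(p),c)[0]-[180,30]+.5)*2.4-.5).round(1)
for s in (1,-1):print('post0',px([-.02,s*.054,.0425]),'post.2',px([-.02+.036*np.sin(.2),s*(.09-.036*np.cos(.2)),.0425]),'pin',px([.028,s*.058,.014]),'hole',px([.028,s*.058,.006]))
print([px([x,y,.006]) for x,y in ((-.05,.07),(.05,.07),(.05,-.07),(-.05,-.07))])
print(monitor.sense()['ft_force'])
pic('top','t15.png')
E
```

```text
post0 [248.5 137.9] post.2 [266.3 136. ] pin [356.7 136.2] hole [353.9 138.5]
post0 [247.9 399. ] post.2 [264.  400.6] pin [346.8 394. ] hole [344.5 390.6]
[array([180.3, 110. ]), array([404.2, 109.7]), array([387.9, 414.2]), array([186.3, 414.4])]
[-0.55433397  0.28060224 -0.48283257]
```

View pics/w15a.png

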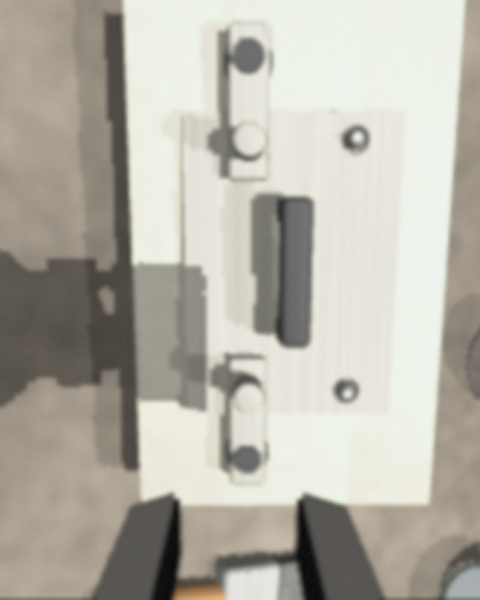

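View pics/t15.png

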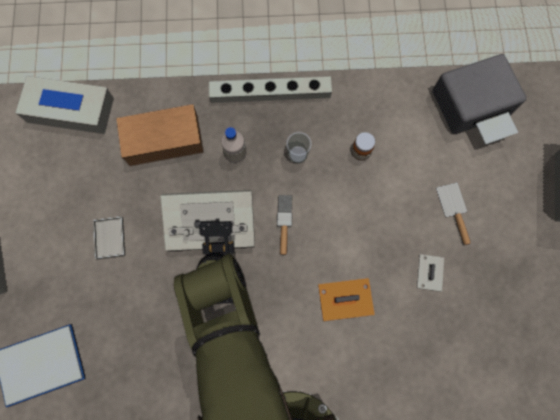

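Both tongues lie square over the cover. Posts are at (249,140) and (246,398), against (248,138) and (248,399) predicted for angle 0. The cover edges and pins also match the seated prediction within about 1 mm. The bystanders look unmoved, and the arm is clear and still.

```bash
python3 -c "
from workcell import workorder,monitor
print(workorder.close_job(), monitor.sense()['time_s'])"
```

```text
the job is handed in; nothing more can be done
the job is handed in; nothing more can be done
```

The cover plate is back on the sloping case, lying flat with both pins through its holes, and both turnbuttons are turned across it to their stops. The job was handed in at about 17 s of the 62 s, and it reported no verdict.

- **Seating:** I guided the cover on by watching the left pin through its hole. It touched the face gently, with about 34 N of contact force. After release, both pins showed through the holes.
- **Turnbuttons:** I gripped each post and swung it until it stopped moving while the force kept rising: about 15 N on the left and 12 N on the right. While swinging the right one, I pulled about 17 N sideways on the post. It let go cleanly when I opened the fingers.
- **Last checks:** In the final wrist picture, the posts, pins and cover edges were within about 1 mm of where they should be when secured. Nothing was touching the arm, and the other things looked unmoved in the top view.
- **Disagreements:** The top and wrist cameras placed the case 1–2 mm apart. My first estimate of the cover's position in the gripper was also about 2 mm off, which I corrected by eye before lowering it. No checks failed.

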